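Secure the vial row with its bar and prime the wide-head pump

TASK

Get the dosing place ready. First lay the loose retaining bar, fin up, across the two forked posts of the vial carrier, down in both forks and centred, and let go of it without dropping it; then prime the bench pump that has the wide head with at least two full strokes, pressing its sloping spring plunger right down to the stop, pausing there for a moment, and letting it come all the way up each time. Leave the narrow-head pump unpressed and everything else standing where it is.

Things in the scene. Friction and masses are not known exactly. Their poses are not given: they have to be found in the camera images.
- bar: Loose aluminium retaining bar 210 mm long (along its y), 18 mm wide (x), 10 mm thick (z), with an upright grip fin on its middle: 60 mm long (y), 10 mm thick (x), from 9 to 33 mm above the underside. Origin: centre of the underside, z up. About 120 g. The same either way round.
- carrier: Fixed aluminium vial carrier, base 66 x 220 mm, with a row of five vials along its y (caps reach 58 mm up, fixed). At y = +-85 mm stand forked posts 14 mm thick (y); the floor of each fork is 62 mm above the origin, 24 to 26 mm wide (x) between two prongs that flare outwards and end 76 mm up. Origin: centre of the underside; z up.
- wide_pump: Fixed bench pump with the wide head. Base x -45..55 mm, 100 wide; back plate; roof 90 wide, x -33..55 mm, 200 to 206 mm up; on it an amber bottle, 56 wide, 120 high. Below it a white barrel leans 40 deg from vertical to the front (-x), the spring plunger head on its top. Origin: centre of underside; x to the back, z up.
- wide_head (a point): Centre of the flat top of the wide plunger head, a white disc 40 mm across, 10 thick; at rest 31 mm in front of the pump's origin, 108 mm up; moves with it. z points out of the head along the plunger axis (40 deg from vertical, up and to the front): press along -z. The roof is 92 mm above it, so a vertical tool does not fit.
- wide_plunger (a joint): Travel of the wide-head plunger, m: 0 fully up, 0.014 at its stop. Sprung: about 3 N to start, 7 N at the stop; it returns by itself.
- narrow_pump: Fixed bench pump with the narrow head. Base x -45..55 mm, 100 wide; back plate; roof 90 wide, x -33..55 mm, 200 to 206 mm up; on it an amber bottle, 56 wide, 120 high. Below it a white barrel leans 40 deg from vertical to the front (-x), the spring plunger head on its top. Origin: centre of underside; x to the back, z up.
- narrow_head (a point): Centre of the flat top of the narrow plunger head, a white disc 22 mm across, 10 thick; at rest 31 mm in front of the pump's origin, 108 mm up; moves with it. z points out of the head along the plunger axis (40 deg from vertical, up and to the front): press along -z. The roof is 92 mm above it, so a vertical tool does not fit.
- narrow_plunger (a joint): Travel of the narrow-head plunger, m: 0 fully up, 0.014 at its stop. Sprung: about 3 N to start, 7 N at the stop; it returns by itself.
- brass_weight: Bystander, loose: brass weight, 27 mm across, 43 mm high, near one end of the bar. Origin: centre of the underside.
- vial_a: Bystander, loose: glass vial, 21 mm across, 44 mm high, beside the bar. Origin: centre of the underside.
- vial_b: Bystander, loose: glass vial, 21 mm across, 44 mm high, beside the bar on the other side. Origin: centre of the underside.
- stain_bottle: Bystander, loose: small brown bottle, 36 mm across, 70 mm high, beside the carrier. Origin: centre of the underside.
- white_bottle: Bystander, loose: white bottle, 42 mm across, 85 mm high, beside the wide-head pump. Origin: centre of the underside.
- amber_bottle: Bystander, loose: amber bottle, 50 mm across, 100 mm high, beside the narrow-head pump. Origin: centre of the underside.

How it is judged (in metres and radians):
On the way, in this order (a step that is already met when the one before it is completed fails the run):
1. the bar lies fin up and centred in both forks of the carrier, released and still (z of bar in the frame of carrier between 0.059 and 0.065 m and x of bar in the frame of carrier between -0.006 and 0.006 m and y of bar in the frame of carrier between -0.012 and 0.012 m and angle between the y axis of bar and the y axis of carrier, either way round below 0.07 rad and angle between bar's own z axis and vertical below 0.06 rad and contact force between the fingers and bar below 0.2 N and linear speed of bar below 0.02 m/s), for 0.2 s.
2. the wide plunger is pressed to its stop, bar still in place (z of bar in the frame of carrier between 0.059 and 0.065 m and x of bar in the frame of carrier between -0.006 and 0.006 m and y of bar in the frame of carrier between -0.012 and 0.012 m and angle between the y axis of bar and the y axis of carrier, either way round below 0.07 rad and angle between bar's own z axis and vertical below 0.06 rad and value of joint wide_plunger above 0.0125 m), for 0.2 s.
3. the wide plunger has come all the way up (value of joint wide_plunger below 0.002 m), for 0.1 s.
4. the wide plunger is pressed to its stop a second time (all of step 2), for 0.2 s.
At the end, for the whole second after the job is handed in: Bar fin up in both forks: underside 59-65 mm above the carrier origin, within 6 mm across and 12 mm along of its middle, level within 0.06 and parallel within 0.07 rad, released, at rest. Wide plunger, pressed past 12.5 mm for 0.2 s twice after that, up within 2 mm; narrow plunger up (all of step 1 and value of joint each of wide_plunger, narrow_plunger below 0.002 m); the robot touches nothing.
It fails at once if the narrow-head plunger is pressed (more than 4 mm) (value of joint narrow_plunger above 0.004 m).
It fails at once if the bar is dropped (moves faster than 0.7 m/s while the fingers do not hold it) (linear speed of bar above 0.7 m/s and contact force between the fingers and bar below 0.3 N).
It fails at once if a bystander is shifted by more than 30 mm or tipped over (distance of any of brass_weight, vial_a, vial_b, stain_bottle, white_bottle, amber_bottle from where it was at the start of the episode above 0.03 m or angle between any of brass_weight, vial_a, vial_b, stain_bottle, white_bottle, amber_bottle's own z axis and vertical above 0.4 rad).
It also fails if it takes over 64 s, if anything falls off the work surface, if the arm or the gripper's body presses on something with over 40 N, if the wrist force passes 120 N, or if a joint passes its speed limit or range.

ROBOT

A 6-joint arm with a two-finger parallel gripper is mounted at the origin on a cart in front of the work surface, level with it; the furniture and walls round the work are solid. World frame = base frame: x ahead of the robot, y to its left, z up, the work surface at z = 0. Lengths are in mm, angles in rad, forces in N, time in s.
With the tool pointing down it reaches from about 400 to 925 mm from the base axis. Payload 12.5 kg.
Tool frame: the origin (TCP) lies midway between the tips of the shut fingers; the grasp point (between the pads) lies 19 mm behind it; z points along the fingers, y is the line along which they close (so a half turn about z gives the same grasp; the last joint's range is limited). The gripper opens to 95 mm and grips with 3 to 60 N. Pads are 20 mm wide; open, the fingers measure 119 mm over their backs; the gripper's body (75 mm by 180 mm) begins 59 mm behind the grasp point.
Start: joints at [-1.319, 0.491, 1.559, -0, 1.092, -0.106], TCP at [218.908, -585.431, 181.461] pointing down, gripper open.
Joint ranges: [-3.1, 3.1], [-0.84, 2.19], [0.05, 2.79], [-1.13, 4.28], [0.06, 2.93], [-2.69, 2.69]. Speed limits (rad/s): [2.22, 2.22, 2.79, 3.14, 3.14, 3.14].

INTERFACE

Orientations are given as [roll, pitch, yaw] about the fixed x, y, z axes, in that order (R = Rz(yaw) Ry(pitch) Rx(roll)).
In Python, from cell import env gives the robot as it stands.
- The arm moves only by the tool carry_out, never from a script. Its argument "series" is a list of rows, each a list of 4 numbers: the shift along the world's x, y, z normalised to -1 to 1, where 1 is 5 cm, then the turn about the world's z normalised to -1 to 1, where 1 is 6 degrees. In form: [[x, y, z, turn], ...]. A call has exactly 5 rows; each row shifts and turns the commanded pose from where the row before left it; what a row does not reach is not made up. A row lasts 1/10 s, in which the tool goes at most 50 mm and 8.59 degrees, less where a joint would pass 70% of its speed; a pose out of reach is approached as far as the arm can. A call with a number of a shift or a turn outside -1 to 1 is refused whole. A call with a gripper value outside its range is refused whole. "fingers" is the closure, from -1 (fully open) to 1 (shut), set as the call begins (left out, the last holds). The fingers move at their own pace and stop on an object; the grip force is fixed at half the most. Time passes only in rows, so rows that do not move let the fingers close, or fill a call up. It gives the time, the measured TCP pose, the force, the opening and the grip force at its end, in the units of the state.
- env.state(): the state, without advancing time (a new reading comes with each control period).
- env.read_camera(name): name is "side" or "top"; returns the picture (384x512x3 uint8, red, green, blue); there is no depth.
- env.calibration(name): a dict with "K" (3x3 intrinsics, pixels), "pose" (4x4, takes a point from camera to world coordinates). Camera axes: x right, y down, z forward; pixel columns grow to the right and rows downward; lengths in mm; the calibration is good to about 2 mm. A picture is of the moment at which its call begins. calibration takes no time and is no camera call.
- env.job_done(): hands the job in; it is judged then, once.
Trained networks look in the newest picture that a camera, given by its name, has taken for a name from the list of things; names that differ only in an ending like _2 or _b are one class to them, and where a whole thing is asked for, a point or a joint stands for the part that bears it (a point fixed in the world has none). Each returns a list of dicts, best first, with "conf" (0 to 1); they miss things now and then, are a little off and sometimes report something else, mostly with a low value. They report only what shows in the picture. A call takes as long as a camera call.
- env.look_for(camera, label): "position" ([row, column] as shares, 0 to 1, of the picture: columns of its width, rows of its height, amid what is visible of it).
The state is a dict: "t": time; "joints": joint angles; "qvel": joint speeds; "tau": joint torques, N m; "eef_pos": TCP position; "tcp_rot": TCP orientation; "ft_force": force on the tool from outside, world axes, zero at the start; "moment": the same for the moment, N m; "opening": opening from 0.0 (shut) to 1.0 (fully open); "grip_force": force on a finger pad.
Only numpy, scipy, OpenCV 4.12 (cv2) and the standard library are available. Lean on these libraries where they do the work, as an engineer would, in place of code of your own. Each camera call takes 0.05 s, during which the arm holds its last target. There are 200 camera calls.

## Working session

There is one attempt and no reset: what is moved stays moved. The work goes in short steps, Python scripts to look and compute and a tool call to move; the robot and the scene stay as the last step left them, time stands still between calls to the robot, and variables do not carry over. Pictures are saved under pics/ and viewed, at most 10 in all, crops included, and the job is handed in when it is done.

Besides the shell and the picture viewer there is one more tool, called after "Emit:" as a command line: name --pt "numbers of a row" for each row, then --argument value for the rest. carry_out: Moves the arm, as the interface text tells. Its arguments: {"type":"object","properties":{"series":{"type":"array","items":{"type":"array","items":{"type":"number","minimum":-1,"maximum":1}}},"fingers":{"type":"number"}},"required":["series"]}

```bash
mkdir -p pics; ls
cat > h.py <<'E'
import numpy as np, cv2
from cell import env
def cal(n):
    c=env.calibration(n); return np.array(c["K"],float),np.array(c["pose"],float)
def ray(n,u,v):
    K,P=cal(n); d=P[:3,:3]@np.linalg.inv(K)@[u,v,1]; return P[:3,3],d/np.linalg.norm(d)
def atz(n,u,v,z):
    o,d=ray(n,u,v); return o+d*(z-o[2])/d[2]
def proj(n,p):
    K,P=cal(n); q=P[:3,:3].T@(np.asarray(p,float)-P[:3,3]); q=K@q; return q[:2]/q[2]
def tri(a,b):
    A=np.zeros((3,3));B=np.zeros(3)
    for o,d in (a,b):
        M=np.eye(3)-np.outer(d,d);A+=M;B+=M@o
    p=np.linalg.solve(A,B)
    return p,[np.linalg.norm((np.eye(3)-np.outer(d,d))@(p-o)) for o,d in (a,b)]
E
python3 - <<'E'
from h import *
for n in("side","top"):
    im=env.read_camera(n); cv2.imwrite(f"pics/{n}0.png",cv2.resize(im[:,:,::-1],(800,600),interpolation=cv2.INTER_CUBIC))
    K,P=cal(n);print(n,K.round(1).tolist(),P.round(3).tolist())
L="bar carrier wide_pump wide_head narrow_pump narrow_head brass_weight vial_a stain_bottle white_bottle amber_bottle".split()
for l in L:
    for n in("side","top"):
        print(l,n,[(round(d["position"][1]*512,1),round(d["position"][0]*384,1),round(d["conf"],2)) for d in env.look_for(n,l)][:3])
s=env.state();print(s)
E
```

```text
pics
side [[442.4, 0.0, 254.7], [0.0, 442.4, 188.6], [0.0, 0.0, 1.0]] [[0.993, -0.078, 0.094, 364.431], [-0.119, -0.472, 0.874, -1274.304], [-0.024, -0.878, -0.477, 753.635], [0.0, 0.0, 0.0, 1.0]]
top [[368.8, 0.0, 256.4], [0.0, 368.8, 193.7], [0.0, 0.0, 1.0]] [[0.006, -0.987, 0.161, 286.592], [-1.0, -0.006, 0.005, -48.267], [-0.004, -0.161, -0.987, 1417.66], [0.0, 0.0, 0.0, 1.0]]
bar side [(237.2, 212.0, 0.5), (293.1, 158.4, 0.23)]
bar top [(256.6, 211.5, 0.55)]
carrier side [(292.8, 253.5, 0.82)]
carrier top [(323.7, 178.3, 0.88)]
wide_pump side [(291.5, 166.4, 0.76)]
wide_pump top [(245.5, 163.0, 0.59)]
wide_head side []
wide_head top [(246.2, 173.5, 0.46)]
narrow_pump side [(268.7, 122.8, 0.78), (294.7, 162.2, 0.47)]
narrow_pump top [(169.6, 168.5, 0.59)]
narrow_head side []
narrow_head top []
brass_weight side [(278.2, 178.9, 0.55), (218.1, 189.5, 0.45)]
brass_weight top [(325.1, 177.1, 0.38)]
vial_a side [(224.9, 219.7, 0.64), (243.4, 197.1, 0.48)]
vial_a top []
stain_bottle side [(302.7, 285.6, 0.88)]
stain_bottle top [(368.4, 181.8, 0.68), (272.1, 164.0, 0.32)]
white_bottle s
[... 180 characters left out ...]
.2, 0.4)]
{'t': 1.2, 'joints': array([-1.31857894e+00,  4.90908324e-01,  1.55890695e+00, -4.73598019e-06,
        1.09167895e+00, -1.05617440e-01]), 'qvel': array([-1.65926711e-03,  6.25585146e-04,  2.42056246e-04,  3.85021557e-04,
       -8.42736271e-05, -4.24271124e-04]), 'tau': array([ 7.85244683e-04, -6.12486148e+01, -2.58424759e+01,  6.92134257e-02,
        4.46391734e-02, -4.25928349e-06]), 'eef_pos': array([ 218.92001453, -585.4294946 ,  181.45337292]), 'tcp_rot': array([3.14149521e+00, 1.45565099e-05, 3.57837008e-01]), 'ft_force': array([-0.31247098,  0.39002438, -0.05779798]), 'moment': array([-0.0042767 ,  0.02300642, -0.0313369 ]), 'grip_force': 0.0, 'opening': 1.0016659619211516}
```

View pics/side0.png

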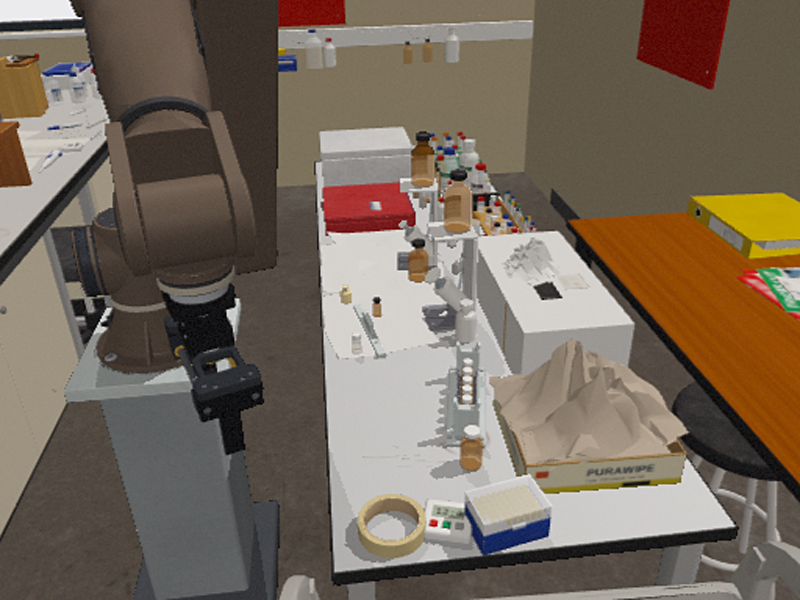

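View pics/top0.png

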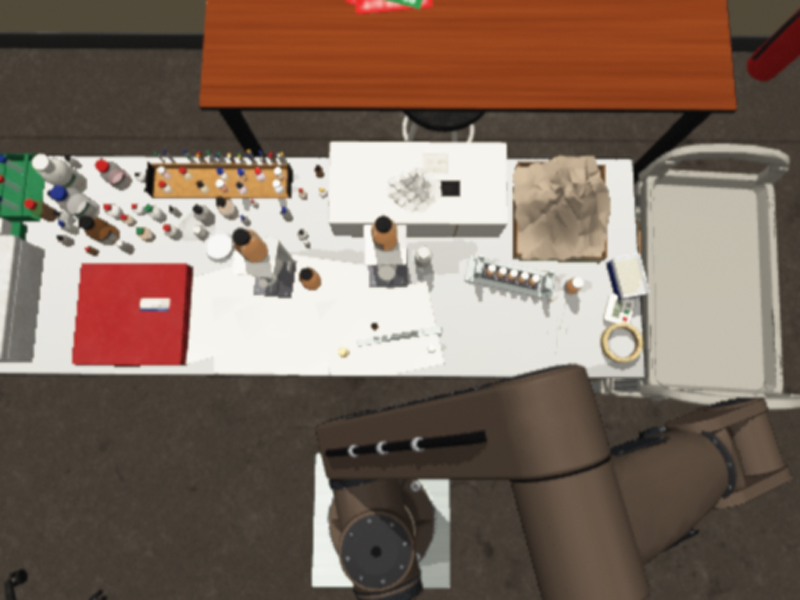

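The top view shows the bar near (257,215) native, the carrier near (326,177), the wide pump near (248,168) and the narrow pump near (170,170). The arm hangs to the right, over the cart. Next I'll zoom in.

```bash
cat >> h.py <<'E'
def panel(im,c0,r0,w,h):
    k=400/w; o=cv2.resize(im[r0:r0+h,c0:c0+w,::-1],(400,300),interpolation=cv2.INTER_CUBIC)
    for i in range(0,w,10):
        cv2.putText(o,str(c0+i),(int((i+.5)*k),8),0,.28,(0,0,255),1); cv2.line(o,(int((i+.5)*k),10),(int((i+.5)*k),14),(0,0,255),1)
    for i in range(0,h,10):
        cv2.putText(o,str(r0+i),(0,int((i+.5)*k)+3),0,.28,(0,0,255),1); cv2.line(o,(18,int((i+.5)*k)),(23,int((i+.5)*k)),(0,0,255),1)
    return o
def quad(f,*ps):
    p=[panel(*a) for a in ps]; cv2.imwrite(f,np.vstack([np.hstack(p[:2]),np.hstack(p[2:])]))
E
python3 - <<'E'
from h import *
s=env.read_camera("side");t=env.read_camera("top")
quad("pics/q1.png",(s,100,210,100,75),(s,205,180,80,60),(s,240,130,100,75),(s,260,210,100,75))
quad("pics/q2.png",(t,215,190,80,60),(t,290,150,80,60),(t,205,130,80,60),(t,145,130,80,60))
E
```

```text
(no output)
```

View pics/q1.png

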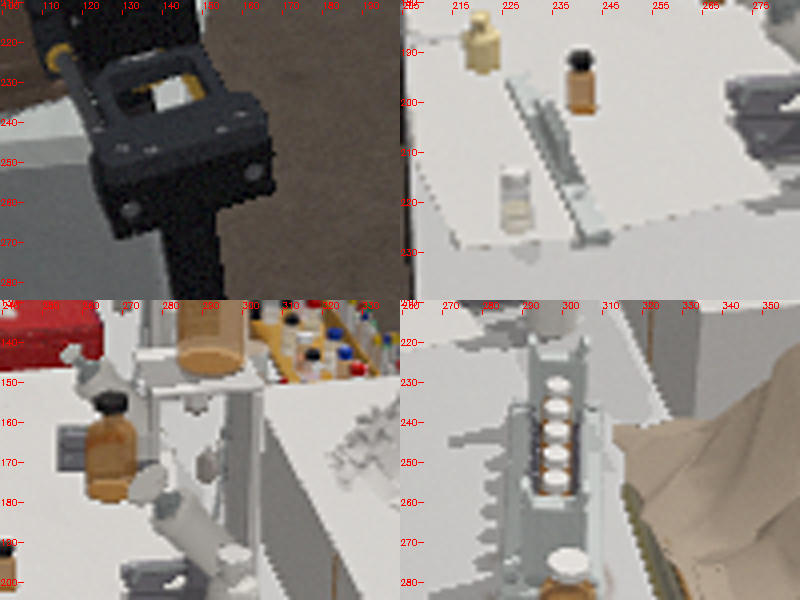

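View pics/q2.png

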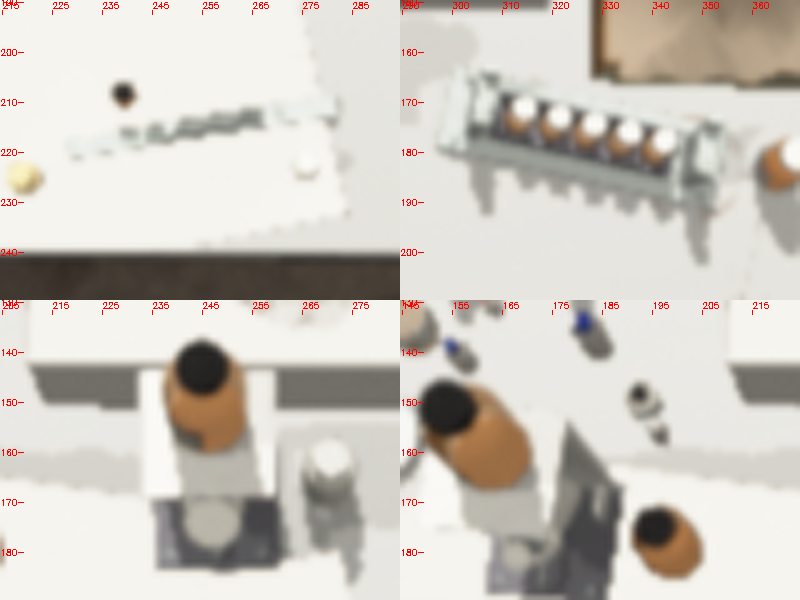

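The zoom shows the gripper's block at about (123–167, 240–262) in the side view. The bar runs from (229,219) to (281,211) in the top view, the carrier forks are near (305,172) and (350,180), and the wide head's disc is at (246,174). I'll measure these and check which way the gripper body lies.

Run:
```python
from h import *
from scipy.spatial.transform import Rotation as R
s=env.state();T=s["eef_pos"];Rm=R.from_euler("xyz",s["tcp_rot"]).as_matrix()
for hx,hy in((37.5,90),(90,37.5)):
    print("body",hx,hy,[proj("side",T+Rm@[a*hx,b*hy,-78]).round().tolist() for a,b in((-1,-1),(1,-1),(1,1),(-1,1))])
print("tcp",proj("side",T),"f",[proj("side",T+Rm@[0,b*53,0]).round().tolist() for b in(-1,1)], Rm.round(2).tolist())
# bar ends, z=10 top; side ends
for n,a in (("top",[(228.5,219.5),(281,211)]),("side",[(227.5,195.5),(242.5,226.5)])):
    p=[atz(n,u,v,8) for u,v in a];print("bar",n,[x.round(1).tolist() for x in p],np.linalg.norm(p[0]-p[1]))
# fin
for n,a in (("top",[(245,216.5),(266,212)]),):
    p=[atz(n,u,v,33) for u,v in a];print("fin",[x.round(1).tolist() for x in p],np.linalg.norm(p[0]-p[1]))
# carrier forks
for n,a in (("top",[(305,172),(350.5,180.5)]),("side",[(296.5,221.5),(0,0)])):
    print("fork",n,[atz(n,u,v,70).round(1).tolist() for u,v in a])
print("caps top",[atz("top",u,v,58).round(1).tolist() for u,v in((313,171.5),(320,173),(327,174.5),(334,176),(341,177.7))])
print("caps side",[atz("side",u,v,58).round(1).tolist() for u,v in((297.5,230.5),(297,236),(296.8,242),(297,248),(296.8,254))])
a=ray("top",246.5,174);b=ray("side",275,174.5);print("whead",*tri(a,b),atz("top",246.5,174,108))
print("roof front",[atz("top",u,v,206).round(1).tolist() for u,v in((232.5,169),(260,169.5))])
print("base front",[atz("top",u,v,0).round(1).tolist() for u,v in((235,183.5),(261,183))])
```

```text
body 37.5 90 [[109.0, 235.0], [146.0, 225.0], [174.0, 274.0], [131.0, 288.0]]
body 90 37.5 [[86.0, 257.0], [179.0, 230.0], [192.0, 250.0], [93.0, 280.0]]
tcp [145.21970307 285.67241078] f [[138.0, 270.0], [153.0, 302.0]] [[0.94, 0.35, 0.0], [0.35, -0.94, -0.0], [0.0, 0.0, -1.0]]
bar top [[415.6, 65.1, 8.0], [449.5, -136.1, 8.0]] 204.03697742081144
bar side [[412.4, 56.2, 8.0], [445.1, -144.2, 8.0]] 203.0588957961259
fin [[425.0, 1.1, 33.0], [442.5, -78.0, 33.0]] 80.97526227562358
fork top [[589.4, -222.6, 70.0], [558.0, -391.3, 70.0]]
fork side [[592.4, -236.4, 70.0], [-3040.2, 7481.3, 70.0]]
caps top [[594.2, -254.3, 58.0], [588.6, -280.5, 58.0], [582.9, -306.7, 58.0], [577.3, -332.9, 58.0], [570.9, -359.0, 58.0]]
caps side [[589.9, -264.0, 58.0], [583.0, -290.1, 58.0], [576.8, -317.6, 58.0], [571.9, -344.2, 58.0], [566.1, -369.6, 58.0]]
whead [570.29759489  -5.14126277 106.77825612] [np.float64(2.2323000327781766), np.float64(2.2323000327782605)] [572.31312889  -5.27494673 108.        ]
roof front [[567.9, 38.8, 206.0], [566.7, -53.8, 206.0]]
base front [[557.6, 42.9, 0.0], [560.2, -58.9, 0.0]]
```

Run:
```python
from h import *
s=env.read_camera("side");t=env.read_camera("top")
def blobs(im,c0,r0,c1,r1,th):
    g=cv2.cvtColor(im,cv2.COLOR_RGB2GRAY)[r0:r1,c0:c1]
    n,l,st,ce=cv2.connectedComponentsWithStats((g>th).astype(np.uint8),connectivity=4)
    out=[]
    for i in range(1,n):
        if 6<=st[i,4]<=60:
            m=cv2.dilate((l==i).astype(np.uint8),np.ones((3,3)));w=np.clip(g.astype(float)-(th-60),0,None)*m
            yy,xx=np.mgrid[:g.shape[0],:g.shape[1]];out.append((c0+(w*xx).sum()/w.sum(),r0+(w*yy).sum()/w.sum(),int(st[i,4])))
    return out
bt=sorted(blobs(t,306,164,346,184,215));bs=sorted(blobs(s,288,223,305,262,215),key=lambda b:b[1])
print(np.round(bt,1).tolist(),np.round(bs,1).tolist())
if len(bt)==len(bs)==5:
    for a,b in zip(bt,bs): p,e=tri(ray("top",*a[:2]),ray("side",*b[:2]));print(p.round(1),np.round(e,1))
def ov(im,n,base,yaw,segs):
    c,sn=np.cos(yaw),np.sin(yaw);M=np.array([[c,-sn,0],[sn,c,0],[0,0,1]])
    return [(proj(n,np.array(base)+M@np.array(a,float)),proj(n,np.array(base)+M@np.array(b,float))) for a,b in segs]
def rect(hx,hy,z,y0=0): 
    q=[(-hx,y0-hy,z),(hx,y0-hy,z),(hx,y0+hy,z),(-hx,y0+hy,z)];return [(q[i],q[(i+1)%4]) for i in range(4)]
def draw(im,n,c0,r0,w,h,items):
    k=400/w;o=panel(im,c0,r0,w,h)
    for it in items:
        for a,b in ov(im,n,*it):
            cv2.line(o,*[tuple(int(v) for v in ((p[0]-c0+.5)*k,(p[1]-r0+.5)*k)) for p in(a,b)],(0,0,255),1,cv2.LINE_AA)
    return o
ca=([580,-310,0],np.radians(-12.5),rect(33,110,0)+rect(15,7,76,85)+rect(15,7,76,-85))
ba=([431,-38,0],np.radians(9.4),rect(9,105,10)+rect(5,30,33))
o=[draw(t,"top",296,155,64,48,[ca]),draw(s,"side",255,205,100,75,[ca]),draw(t,"top",223,190,64,48,[ba]),draw(s,"side",205,180,64,48,[ba])]
cv2.imwrite("pics/q3.png",np.vstack([np.hstack(o[:2]),np.hstack(o[2:])]))
```

```text
[[306.8, 169.7, 12.0], [314.6, 170.6, 13.0]] [[299.1, 230.6, 10.0], [298.9, 236.1, 12.0], [298.8, 241.8, 12.0], [298.6, 247.8, 14.0], [298.5, 254.0, 15.0]]
```

View pics/q3.png

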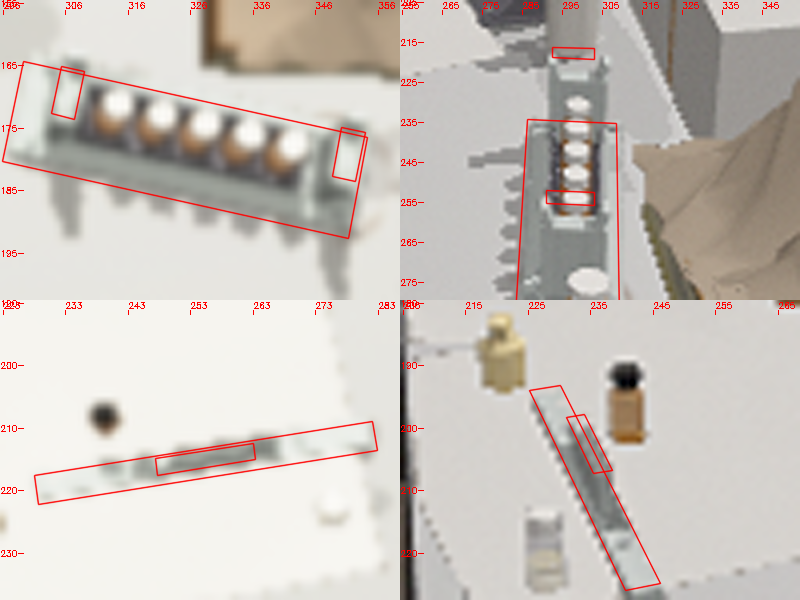

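Run:
```python
from h import *
T=[(314.4,171),(321.4,172.9),(328.3,174.5),(335.3,175.8),(342.4,177.4)]
S=[(299.1,230.6),(298.9,236.1),(298.8,241.8),(298.6,247.8),(298.5,254)]
for a,b in zip(T,S):
    p,e=tri(ray("top",*a),ray("side",*b));print(p.round(1),round(e[0],1),atz("top",*a,58).round(1)[:2],atz("side",*b,58).round(1)[:2])
# fit of carrier pose to all caps
from scipy.optimize import least_squares
def f(p):
    r=[]
    for k,(a,b) in enumerate(zip(T,S)):
        d=(2-k)*p[3]; q=[p[0]-np.sin(p[2])*d,p[1]+np.cos(p[2])*d,p[4]]
        r+=list(proj("top",q)-a)+list(proj("side",q)-b)
    return r
o=least_squares(f,[580,-310,-.2,27,58]);print(o.x.round(2),np.degrees(o.x[2]),np.abs(o.fun).max())
print(np.round(o.fun,1).reshape(5,4).tolist())
```

```text
[ 596.1 -260.    54.6] 0.8 [ 596.2 -259.6] [ 594.2 -265.1]
[ 589.5 -286.4   54.5] 0.3 [ 589.  -285.8] [ 588.1 -291.4]
[ 583.6 -312.3   54.3] 0.2 [ 583.  -311.6] [ 582.3 -317.5]
[ 578.2 -338.6   54.1] 0.8 [ 578.1 -337.8] [ 576.2 -344. ]
[ 572.3 -365.1   54.2] 0.7 [ 572.1 -364.3] [ 570.4 -370.3]
[ 5.8376e+02 -3.1250e+02 -2.2000e-01  2.6970e+01  5.4300e+01] -12.725143090049741 0.35460371569405424
[[-0.1, 0.4, 0.1, 0.0], [-0.1, 0.0, 0.2, -0.0], [0.0, 0.0, 0.1, -0.0], [0.1, 0.3, 0.2, -0.1], [-0.0, 0.3, 0.1, -0.1]]
```

Emit:
carry_out --pt "0.28 0.73 0 0.88" --pt "0.28 0.73 0 0.88" --pt "0.28 0.73 0 0.88" --pt "0.28 0.73 0 0.88" --pt "0.28 0.73 0 0.88" --fingers -0.1

```text
t: 1.9
eef_pos: [289.2, -401.5, 181.5]
tcp_rot: [3.141, 0.0, 0.822]
ft_force: [0.5, -1.0, 0.7]
opening: 0.636
grip_force: 0.0
```

Emit:
carry_out --pt "0.28 0.73 0 0.88" --pt "0.28 0.73 0 0.88" --pt "0.28 0.73 0 0.88" --pt "0.28 0.73 0 0.88" --pt "0.28 0.73 0 0.88"

```text
t: 2.4
eef_pos: [359.3, -219.0, 181.7]
tcp_rot: [3.141, 0.0, 1.283]
ft_force: [0.4, -0.3, -0.2]
opening: 0.548
grip_force: 0.0
```

Emit:
carry_out --pt "0.28 0.73 0 0.88" --pt "0.28 0.73 0 0.88" --pt "0.28 0.73 0 0.88" --pt "0.28 0.73 0 0.88" --pt "0.28 0.73 0 0.88"

```text
t: 2.9
eef_pos: [429.3, -36.3, 181.7]
tcp_rot: [3.141, 0.0, 1.744]
ft_force: [0.3, -0.7, 0.4]
opening: 0.546
grip_force: 0.0
```

Run:
```python
from h import *
B=np.array([431,-38]);y=np.radians(9.4);ex=np.array([np.cos(y),np.sin(y)]);ey=np.array([-ex[1],ex[0]])
for nm,p in(("black",(239,208.5)),("white",(275.5,222))):
    q=atz("top",*p,42)[:2];print(nm,q.round(),round((q-B)@ex,1),round((q-B)@ey,1))
s=env.state();print(s["t"],s["eef_pos"].round(1),np.degrees(s["tcp_rot"]).round(2),s["opening"],s["joints"].round(3))
```

```text
black [454.  24.] 32.9 57.1
white [ 404. -113.] -38.7 -69.9
2.9 [429.3 -36.3 181.7] [1.7996e+02 2.0000e-02 9.9920e+01] 0.5464946451242514 [-0.238  0.214  2.008  0.     0.919 -0.411]
```

Emit:
carry_out --pt "0.03 -0.03 -0.55 -0.09" --pt "0 0 -0.55 0" --pt "0 0 -0.55 0" --pt "0 0 -0.55 0" --pt "0 0 -0.5 0"

```text
t: 3.4
eef_pos: [430.5, -39.4, 45.5]
tcp_rot: [3.141, 0.0, 1.731]
ft_force: [0.7, 0.2, 0.4]
opening: 0.553
grip_force: 0.0
```

Run:
```python
from h import *
s=env.read_camera("side");t=env.read_camera("top")
quad("pics/q4.png",(s,195,155,80,60),(s,205,180,60,45),(t,215,180,80,60),(s,110,60,160,120))
st=env.state();print(st["eef_pos"].round(1),proj("side",st["eef_pos"]),proj("side",[431,-38,33]),proj("top",st["eef_pos"]))
```

```text
[429.2 -39.1  44.5] [234.05264464 199.58913685] [234.75374232 202.45111783] [255.6737427  215.14970675]
```

View pics/q4.png

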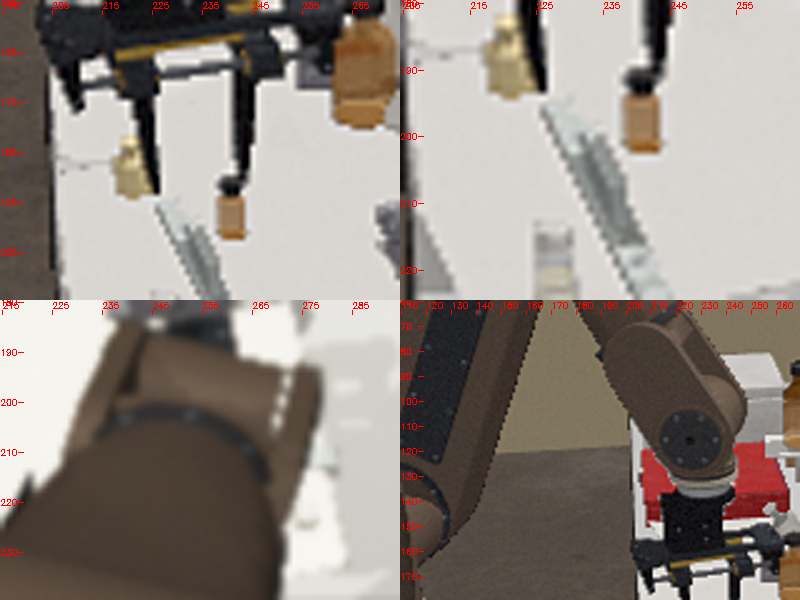

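Emit:
carry_out --pt "0.02 0.02 0 0" --pt "0 0 0 0" --pt "0 0 0 0" --pt "0 0 0 0" --pt "0 0 0 0" --fingers 1

```text
t: 4.0
eef_pos: [431.6, -38.5, 47.0]
tcp_rot: [3.141, 0.0, 1.731]
ft_force: [0.4, 0.4, -0.6]
opening: 0.184
grip_force: 0.0
```

Run:
```python
from h import *
s=env.read_camera("side");st=env.state();print(st["eef_pos"].round(1),st["opening"],proj("side",st["eef_pos"]))
print(proj("side",st["eef_pos"]+[0,0,20]),proj("side",st["eef_pos"]+[0,20,0]))
g=s.mean(2).astype(int)
for r in range(178,206): print(r,g[r,222:248].tolist())
```

```text
[431.6 -38.5  46.9] 0.1394025424874039 [234.7460838  198.79223981]
[234.46345581 193.36409962] [234.2549673  195.77268333]
178 [212, 212, 213, 213, 221, 129, 29, 15, 13, 11, 217, 217, 215, 223, 123, 30, 14, 17, 4, 216, 217, 212, 213, 212, 212, 212]
179 [213, 213, 214, 213, 218, 222, 117, 4, 19, 5, 217, 217, 214, 221, 126, 29, 15, 16, 40, 216, 216, 214, 212, 213, 213, 212]
180 [211, 213, 213, 213, 215, 223, 119, 9, 14, 0, 218, 218, 214, 221, 130, 32, 10, 11, 56, 215, 215, 214, 213, 213, 212, 213]
181 [214, 213, 212, 213, 214, 222, 118, 8, 15, 9, 217, 217, 214, 222, 133, 36, 25, 17, 60, 215, 215, 213, 212, 213, 210, 210]
182 [196, 211, 212, 212, 214, 222, 115, 1, 7, 5, 218, 216, 215, 222, 130, 30, 19, 15, 57, 214, 214, 212, 211, 211, 211, 211]
183 [180, 211, 213, 214, 214, 218, 146, 46, 18, 0, 218, 218, 214, 220, 155, 57, 20, 6, 109, 212, 215, 213, 213, 212, 211, 212]
184 [169, 211, 215, 213, 213, 216, 222, 116, 7, 0, 217, 218, 216, 220, 155, 54, 13, 0, 215, 219, 214, 213, 214, 212, 214, 212]
185 [181, 196, 212, 212, 213, 213, 224, 119, 1, 4, 217, 216, 213, 219, 151, 51, 22, 0, 217, 21
[... 1980 characters left out ...]
127, 114, 212, 215, 214, 213]
201 [213, 213, 213, 212, 214, 218, 137, 179, 203, 187, 126, 156, 147, 147, 211, 220, 142, 115, 106, 107, 103, 127, 169, 211, 214, 212]
202 [212, 214, 214, 213, 213, 216, 216, 145, 207, 213, 152, 123, 147, 145, 147, 213, 217, 138, 97, 96, 97, 95, 206, 215, 214, 213]
203 [213, 214, 212, 213, 212, 215, 218, 136, 150, 157, 122, 106, 151, 150, 145, 212, 219, 215, 216, 216, 215, 213, 217, 213, 213, 213]
204 [214, 213, 213, 213, 214, 214, 217, 216, 143, 143, 131, 107, 120, 149, 144, 148, 211, 215, 215, 214, 215, 213, 214, 214, 212, 213]
205 [213, 212, 211, 214, 212, 213, 215, 220, 140, 144, 132, 107, 103, 152, 150, 147, 211, 216, 214, 213, 212, 212, 213, 212, 212, 213]
```

Emit:
carry_out --pt "0 0 0 0" --pt "0 0 0 0" --pt "0 0 0 0" --pt "0 0 0 0" --pt "0 0 0 0" --fingers 1

```text
t: 4.55
eef_pos: [431.4, -38.4, 46.4]
tcp_rot: [-3.142, -0.0, 1.731]
ft_force: [-0.2, 0.5, 0.7]
opening: 0.004
grip_force: 0.0
```

Run:
```python
from h import *
s=env.read_camera("side");st=env.state();print(st["eef_pos"].round(1),st["opening"],proj("side",st["eef_pos"]))
g=s.mean(2).astype(int)
for r in range(186,202): print(r,g[r,228:244].tolist())
```

```text
[431.4 -38.4  46.4] 0.007900454868155236 [234.6989144  198.90225386]
186 [213, 213, 217, 220, 116, 4, 20, 21, 7, 57, 214, 216, 213, 212, 214, 212]
187 [212, 212, 215, 223, 115, 8, 16, 24, 7, 58, 213, 216, 213, 213, 213, 213]
188 [212, 213, 213, 221, 127, 22, 17, 30, 6, 107, 212, 216, 215, 215, 214, 213]
189 [212, 213, 214, 219, 150, 48, 11, 30, 5, 216, 221, 219, 223, 223, 221, 217]
190 [213, 211, 214, 215, 222, 113, 12, 20, 8, 220, 226, 137, 93, 92, 90, 212]
191 [213, 213, 213, 215, 221, 148, 37, 14, 0, 217, 168, 75, 45, 51, 43, 134]
192 [212, 213, 213, 212, 215, 218, 115, 212, 142, 213, 153, 50, 21, 28, 12, 113]
193 [214, 213, 214, 213, 214, 215, 212, 218, 212, 218, 221, 120, 10, 20, 8, 214]
194 [214, 214, 201, 211, 211, 212, 214, 214, 213, 217, 173, 108, 76, 72, 93, 161]
195 [202, 202, 198, 212, 212, 211, 212, 213, 213, 217, 157, 127, 126, 128, 128, 125]
196 [204, 200, 211, 212, 213, 212, 212, 212, 213, 217, 157, 123, 117, 117, 121, 117]
197 [200, 202, 202, 202, 211, 213, 213, 212, 213, 217, 166, 128, 121, 122, 121, 114]
198 [203, 205, 201, 200, 205, 209, 203, 209, 214, 216, 164, 127, 121, 121, 121, 116]
199 [177, 201, 204, 197, 196, 202, 215, 215, 215, 218, 165, 128, 123, 121, 124, 114]
200 [146, 205, 198, 174, 136, 210, 169, 166, 210, 218, 173, 130, 127, 129, 126, 109]
201 [134, 178, 203, 188, 129, 155, 145, 145, 212, 219, 143, 112, 108, 107, 106, 126]
```

Emit:
carry_out --pt "0 0 -0.06 0" --pt "0 0 -0.06 0" --pt "0 0 -0.06 0" --pt "0 0 -0.04 0" --pt "0 0 -0.02 0"

```text
t: 5.1
eef_pos: [431.3, -38.4, 34.1]
tcp_rot: [-3.141, -0.0, 1.731]
ft_force: [0.0, 0.3, 0.5]
opening: 0.004
grip_force: 0.0
```

Emit:
carry_out --pt "0 0 -0.02 0" --pt "0 0 -0.02 0" --pt "0 0 -0.02 0" --pt "0 0 -0.02 0" --pt "0 0 0 0"

```text
t: 5.6
eef_pos: [431.4, -38.4, 30.4]
tcp_rot: [-3.142, -0.0, 1.731]
ft_force: [0.4, -0.1, 0.7]
opening: 0.007
grip_force: 0.0
```

Emit:
carry_out --pt "0 0 -0.03 0" --pt "0 0 -0.03 0" --pt "0 0 -0.03 0" --pt "0 0 -0.03 0" --pt "0 0 0 0"

```text
t: 6.1
eef_pos: [431.3, -38.4, 24.2]
tcp_rot: [-3.141, -0.0, 1.731]
ft_force: [0.1, -0.3, -0.3]
opening: 0.007
grip_force: 0.0
```

Emit:
carry_out --pt "0 0 -0.03 0" --pt "0 0 -0.03 0" --pt "0 0 -0.03 0" --pt "0 0 -0.03 0" --pt "0 0 0 0"

```text
t: 6.6
eef_pos: [431.3, -38.4, 18.3]
tcp_rot: [-3.141, -0.0, 1.731]
ft_force: [-0.1, 0.4, 0.1]
opening: 0.003
grip_force: 0.0
```

Run:
```python
from h import *
s=env.read_camera("side");st=env.state();print(st["eef_pos"].round(1),st["opening"],proj("side",st["eef_pos"]),st["ft_force"])
g=s.mean(2).astype(int)
for r in range(192,224): print(r,g[r,224:248].tolist())
```

```text
[431.4 -38.4  18.3] 0.002854130338577398 [235.07517041 206.40048589] [ 0.03691234 -0.49943136 -0.1395766 ]
192 [147, 211, 214, 212, 214, 213, 218, 224, 117, 8, 25, 28, 21, 14, 68, 31, 25, 28, 21, 114, 210, 215, 214, 212]
193 [132, 209, 213, 213, 213, 214, 215, 224, 119, 5, 10, 33, 13, 3, 228, 121, 11, 12, 7, 213, 218, 214, 214, 213]
194 [214, 216, 215, 215, 214, 214, 204, 221, 115, 4, 17, 29, 24, 12, 160, 114, 72, 75, 96, 163, 212, 213, 213, 214]
195 [215, 216, 201, 203, 204, 202, 201, 218, 149, 51, 11, 24, 14, 3, 139, 135, 129, 133, 129, 124, 210, 214, 213, 212]
196 [214, 217, 156, 205, 205, 203, 212, 218, 221, 115, 7, 27, 17, 59, 135, 126, 117, 118, 122, 118, 210, 216, 213, 214]
197 [215, 217, 143, 164, 201, 204, 204, 202, 221, 115, 4, 22, 13, 222, 174, 129, 121, 119, 124, 115, 210, 217, 213, 214]
198 [214, 217, 216, 139, 204, 205, 202, 203, 210, 220, 112, 13, 4, 220, 172, 128, 124, 120, 121, 116, 213, 216, 215, 214]
199 [215, 216, 218, 136, 177, 202, 205, 197, 188, 177, 77, 11, 0, 218, 170, 126, 121, 120, 121, 114, 211, 216, 214, 213]
200 [214, 213, 215, 214, 146, 205, 198, 175, 1
[... 2248 characters left out ...]
 214, 215, 217, 215, 142, 194, 181, 158, 159, 177, 212, 214, 214, 213, 214]
219 [218, 170, 162, 172, 169, 163, 160, 209, 214, 213, 213, 215, 219, 129, 168, 166, 150, 162, 183, 192, 212, 214, 214, 213]
220 [217, 170, 166, 171, 181, 183, 168, 210, 214, 214, 214, 214, 218, 216, 142, 177, 185, 185, 186, 185, 212, 215, 212, 213]
221 [217, 187, 182, 183, 182, 183, 179, 195, 213, 214, 213, 214, 215, 218, 131, 168, 186, 187, 185, 184, 215, 216, 214, 214]
222 [216, 182, 181, 186, 185, 190, 173, 184, 210, 214, 215, 214, 215, 216, 216, 143, 179, 186, 186, 183, 186, 213, 214, 212]
223 [215, 178, 169, 157, 158, 160, 166, 182, 213, 215, 215, 214, 213, 215, 220, 130, 169, 185, 185, 185, 183, 185, 211, 213]
```

Run:
```python
from h import *
s=env.read_camera("side");c0,r0,k=212,186,16
o=cv2.resize(s[r0:r0+37,c0:c0+50,::-1],(800,592),interpolation=cv2.INTER_NEAREST)
y=np.radians(9.4);M=np.array([[np.cos(y),-np.sin(y),0],[np.sin(y),np.cos(y),0],[0,0,1]]);B=np.array([431,-38,0])
P=lambda q:tuple(int((v-z+.5)*k) for v,z in zip(proj("side",B+M@np.array(q,float)),(c0,r0)))
def box(hx,hy,z0,z1,col):
    for z in(z0,z1):
        q=[P((a*hx,b*hy,z)) for a,b in((-1,-1),(1,-1),(1,1),(-1,1))]
        cv2.polylines(o,[np.array(q)],True,col,1)
    for a,b in((-1,-1),(1,-1),(1,1),(-1,1)): cv2.line(o,P((a*hx,b*hy,z0)),P((a*hx,b*hy,z1)),col,1)
box(9,105,0,10,(0,0,255));box(5,30,10,33,(255,0,0))
cv2.imwrite("pics/z1.png",o)
```

```text
(no output)
```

View pics/z1.png

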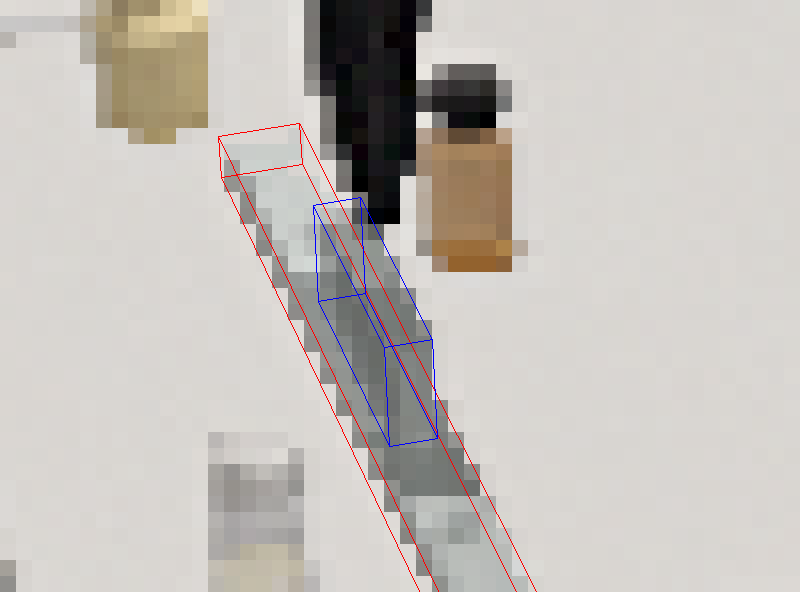

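Emit:
carry_out --pt "0 -0.06 -0.04 0" --pt "0 0 -0.04 0" --pt "0 0 -0.04 0" --pt "0 0 -0.04 0" --pt "0 0 0 0"

```text
t: 7.2
eef_pos: [431.2, -41.4, 10.2]
tcp_rot: [-3.141, -0.0, 1.731]
ft_force: [0.4, 0.1, -0.1]
opening: 0.004
grip_force: 0.0
```

Emit:
carry_out --pt "0 0 -0.02 0" --pt "0 0 -0.02 0" --pt "0 0 -0.02 0" --pt "0 0 -0.02 0" --pt "0 0 0 0"

```text
t: 7.7
eef_pos: [431.3, -41.4, 6.3]
tcp_rot: [-3.142, -0.0, 1.731]
ft_force: [-0.1, -0.0, -0.0]
opening: 0.0
grip_force: 0.0
```

Emit:
carry_out --pt "0 0 -0.02 0" --pt "0 0 -0.02 0" --pt "0 0 -0.02 0" --pt "0 0 -0.02 0" --pt "0 0 0 0"

```text
t: 8.2
eef_pos: [431.4, -41.4, 2.3]
tcp_rot: [-3.142, -0.0, 1.731]
ft_force: [0.2, -0.2, -0.1]
opening: 0.004
grip_force: 0.0
```

Run:
```python
from h import *
s=env.read_camera("side");st=env.state();print(st["eef_pos"].round(1),proj("side",st["eef_pos"]),st["ft_force"].round(2))
g=s.mean(2).astype(int)
for r in range(194,214): print(r,g[r,226:244].tolist())
for z in (150,250,350): print(z,proj("top",[431,-41,z]),proj("side",[431,-41,z]))
```

```text
[431.4 -41.4   2.4] [235.37747679 211.07491567] [0.02 0.36 0.  ]
194 [215, 215, 214, 214, 210, 145, 49, 17, 24, 26, 25, 12, 38, 102, 78, 75, 91, 163]
195 [201, 204, 203, 203, 205, 222, 119, 4, 10, 31, 23, 9, 69, 131, 131, 131, 131, 126]
196 [157, 204, 206, 201, 215, 225, 118, 0, 28, 26, 25, 12, 69, 122, 123, 119, 121, 118]
197 [146, 163, 201, 203, 205, 214, 108, 6, 15, 33, 23, 13, 64, 124, 124, 123, 121, 116]
198 [216, 141, 205, 207, 204, 211, 108, 12, 17, 29, 20, 15, 103, 126, 124, 121, 124, 115]
199 [219, 136, 178, 202, 206, 206, 138, 48, 16, 26, 29, 18, 102, 125, 126, 122, 123, 115]
200 [216, 215, 147, 205, 198, 179, 141, 51, 13, 22, 24, 9, 110, 129, 128, 132, 128, 110]
201 [215, 219, 136, 179, 205, 191, 138, 46, 16, 14, 21, 11, 73, 114, 109, 109, 106, 129]
202 [214, 217, 216, 148, 210, 214, 158, 79, 22, 21, 28, 36, 220, 142, 97, 95, 96, 99]
203 [213, 215, 218, 138, 150, 157, 128, 113, 47, 17, 16, 76, 218, 219, 217, 219, 217, 214]
204 [214, 214, 217, 217, 146, 144, 132, 113, 70, 24, 11, 74, 214, 218, 217, 215, 216, 215]
205 [213, 214, 216, 219, 141, 144, 133, 110, 106, 102, 119, 1
[... 273 characters left out ...]
 102, 119, 134, 126, 213, 218, 213, 213, 213]
209 [215, 215, 214, 215, 215, 221, 141, 147, 121, 106, 114, 133, 127, 212, 217, 214, 214, 214]
210 [212, 214, 214, 215, 214, 217, 218, 149, 147, 114, 110, 131, 130, 215, 217, 216, 213, 213]
211 [214, 214, 214, 215, 214, 216, 220, 138, 146, 122, 109, 132, 132, 138, 211, 215, 213, 214]
212 [213, 214, 215, 215, 214, 214, 217, 217, 150, 120, 111, 134, 133, 116, 215, 217, 215, 213]
213 [201, 207, 206, 207, 214, 214, 216, 220, 138, 119, 116, 135, 141, 121, 151, 212, 216, 213]
150 [256.03089825 211.46485235] [233.12750631 170.35709398]
250 [255.87419143 207.90969976] [231.56030532 140.35307482]
350 [255.68876313 203.70295331] [229.87588742 108.10494131]
```

Emit:
carry_out --pt "0 0 -0.02 0" --pt "0 0 -0.02 0" --pt "0 0 -0.02 0" --pt "0 0 0 0" --pt "0 0 0 0"

```text
t: 8.75
eef_pos: [431.5, -41.4, 0.0]
tcp_rot: [3.141, 0.0, 1.731]
ft_force: [-2.2, 0.2, 13.5]
opening: 0.006
grip_force: 7.0
```

Emit:
carry_out --pt "0 0 -0.02 0" --pt "0 0 -0.02 0" --pt "0 0 -0.02 0" --pt "0 0 0 0" --pt "0 0 0 0"

```text
t: 9.25
eef_pos: [431.7, -41.5, -0.3]
tcp_rot: [3.138, 0.001, 1.731]
ft_force: [-13.5, 2.5, 73.3]
opening: 0.006
grip_force: 36.8
```

Emit:
carry_out --pt "0 0 0.4 0" --pt "0 0 0.1 0" --pt "0 0 0 0" --pt "0 0 0 0" --pt "0 0 0 0" --fingers 0.1

```text
t: 9.75
eef_pos: [431.1, -41.3, 20.8]
tcp_rot: [-3.141, -0.0, 1.731]
ft_force: [0.1, -0.3, -0.3]
opening: 0.367
grip_force: 0.0
```

Emit:
carry_out --pt "0 0 0 0" --pt "0 0 -0.2 0" --pt "0 0 -0.2 0" --pt "0 0 -0.1 0" --pt "0 0 0 0"

```text
t: 10.25
eef_pos: [430.8, -41.3, -4.6]
tcp_rot: [-3.14, -0.001, 1.731]
ft_force: [-0.2, -0.3, 0.3]
opening: 0.449
grip_force: 0.0
```

Run:
```python
from h import *
s=env.read_camera("side");st=env.state();print(st["eef_pos"].round(1),proj("side",st["eef_pos"]),st["ft_force"].round(2),st["opening"])
g=s.mean(2).astype(int)
for r in range(194,216): print(r,g[r,220:250].tolist())
```

```text
[431.  -41.3  -4.2] [235.35972783 212.78182683] [ 0.19 -0.05  0.71] 0.45272577923983104
194 [159, 138, 148, 217, 144, 42, 11, 13, 65, 215, 206, 212, 214, 214, 213, 213, 215, 218, 173, 114, 58, 28, 23, 23, 0, 217, 218, 214, 212, 214]
195 [214, 215, 215, 221, 225, 120, 4, 8, 16, 204, 205, 213, 213, 213, 214, 212, 214, 219, 162, 133, 92, 34, 22, 17, 12, 217, 217, 213, 213, 213]
196 [215, 215, 216, 216, 226, 121, 9, 15, 5, 205, 217, 214, 213, 214, 213, 214, 214, 218, 156, 126, 105, 44, 17, 12, 0, 218, 218, 214, 214, 214]
197 [214, 215, 215, 216, 225, 118, 5, 14, 12, 206, 208, 203, 214, 214, 215, 214, 215, 217, 169, 127, 110, 47, 18, 19, 1, 217, 218, 216, 214, 216]
198 [215, 214, 214, 216, 224, 124, 17, 21, 14, 206, 206, 204, 208, 213, 206, 211, 215, 216, 168, 129, 110, 51, 23, 15, 58, 216, 217, 215, 213, 214]
199 [214, 213, 214, 216, 222, 131, 27, 6, 10, 208, 209, 200, 187, 171, 160, 211, 218, 218, 168, 130, 108, 46, 20, 9, 60, 215, 217, 214, 214, 214]
200 [213, 213, 214, 215, 218, 224, 119, 4, 9, 178, 197, 177, 135, 146, 145, 166, 213, 219, 172, 131, 113, 51, 24, 13, 57, 215, 218, 216, 
[... 1604 characters left out ...]
 148, 120, 108, 132, 131, 137, 210, 216, 214, 214, 214, 215, 212, 213, 215, 213]
212 [213, 214, 214, 215, 214, 215, 216, 215, 215, 216, 214, 214, 218, 219, 149, 146, 118, 133, 129, 132, 213, 218, 214, 214, 214, 215, 214, 214, 213, 213]
213 [213, 213, 214, 214, 215, 184, 200, 205, 208, 206, 215, 216, 216, 220, 136, 149, 122, 132, 138, 121, 150, 211, 217, 214, 214, 215, 214, 215, 213, 213]
214 [214, 214, 213, 215, 216, 196, 204, 209, 210, 216, 181, 211, 215, 216, 218, 149, 147, 129, 123, 116, 141, 214, 215, 213, 213, 214, 213, 213, 213, 214]
215 [214, 214, 214, 215, 218, 164, 145, 172, 191, 177, 156, 210, 216, 216, 219, 138, 140, 151, 127, 119, 117, 150, 211, 215, 214, 214, 214, 214, 215, 214]
```

Emit:
carry_out --pt "0 0 -0.1 0" --pt "0 0 -0.1 0" --pt "0 0 -0.1 0" --pt "0 0 0 0" --pt "0 0 0 0"

```text
t: 10.8
eef_pos: [431.3, -41.4, -18.7]
tcp_rot: [-3.141, -0.0, 1.731]
ft_force: [0.5, 0.5, 0.1]
opening: 0.451
grip_force: 0.0
```

Emit:
carry_out --pt "0 0 0 0" --pt "0 0 0 0" --pt "0 0 0 0" --pt "0 0 0 0" --pt "0 0 0 0" --fingers 1

```text
t: 11.3
eef_pos: [431.7, -41.5, -18.4]
tcp_rot: [3.141, 0.0, 1.731]
ft_force: [0.5, -0.3, 1.0]
opening: 0.103
grip_force: 30.0
```

Emit:
carry_out --pt "0 0 0 0" --pt "0 0 0 0" --pt "0 0 0 0" --pt "0 0 0 0" --pt "0 0 0 0"

```text
t: 11.8
eef_pos: [431.7, -41.5, -18.4]
tcp_rot: [3.141, 0.0, 1.731]
ft_force: [1.5, -0.2, 3.5]
opening: 0.104
grip_force: 30.0
```

Emit:
carry_out --pt "0 0 0.2 0" --pt "0 0 0.4 0" --pt "0 0 0.5 0" --pt "0 0 0.5 0" --pt "0 0 0.48 0"

```text
t: 12.3
eef_pos: [430.7, -41.2, 86.9]
tcp_rot: [-3.141, -0.0, 1.731]
ft_force: [0.3, 0.0, -0.6]
opening: 0.101
grip_force: 30.0
```

Emit:
carry_out --pt "0.2 -0.35 0 -0.25" --pt "0.3 -0.54 0 -0.37" --pt "0.3 -0.54 0 -0.37" --pt "0.3 -0.54 0 -0.37" --pt "0.3 -0.54 0 -0.37"

```text
t: 12.8
eef_pos: [501.3, -167.8, 85.9]
tcp_rot: [-3.141, -0.0, 1.548]
ft_force: [0.1, -0.4, -2.4]
opening: 0.105
grip_force: 30.0
```

Emit:
carry_out --pt "0.32 -0.56 0 -0.37" --pt "0.32 -0.56 0 -0.37" --pt "0.32 -0.56 0 -0.37" --pt "0.32 -0.56 0 -0.37" --pt "0.32 -0.56 0 -0.37"

```text
t: 13.3
eef_pos: [581.2, -307.7, 85.8]
tcp_rot: [-3.14, -0.001, 1.354]
ft_force: [0.7, 0.2, -0.9]
opening: 0.106
grip_force: 30.0
```

Emit:
carry_out --pt "0.1 -0.1 0 -0.05" --pt "0 0 0 0" --pt "0 0 0 0" --pt "0 0 0 0" --pt "0 0 0 0"

```text
t: 13.8
eef_pos: [586.1, -311.1, 85.8]
tcp_rot: [-3.141, -0.0, 1.351]
ft_force: [0.4, 0.8, -1.7]
opening: 0.102
grip_force: 30.0
```

Run:
```python
from h import *
s=env.read_camera("side");t=env.read_camera("top");st=env.state();print(st["eef_pos"].round(1),st["tcp_rot"],st["ft_force"].round(2),st["opening"])
quad("pics/q5.png",(s,255,195,80,60),(s,265,225,80,60),(t,285,145,80,60),(s,230,150,120,90))
```

```text
[ 586.3 -311.4   85.7] [3.14145149e+00 3.01394330e-05 1.35118026e+00] [ 1.03  0.54 -1.23] 0.1029237844300604
```

View pics/q5.png

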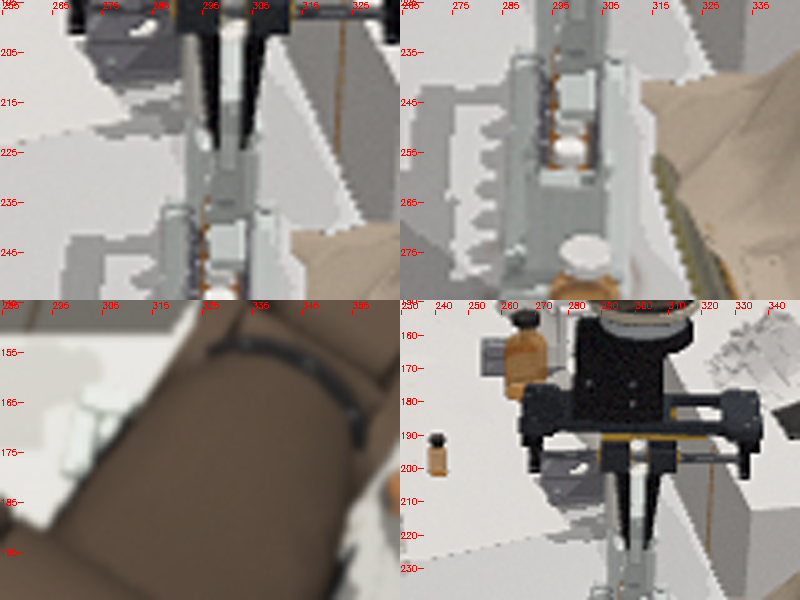

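Run:
```python
from h import *
s=env.read_camera("side");st=env.state();T=st["eef_pos"];yaw=st["tcp_rot"][2]-np.pi/2;print(np.degrees(yaw))
e=lambda a:np.array([-np.sin(a),np.cos(a),0])
x=lambda a:np.array([np.cos(a),np.sin(a),0])
z=T[2]+18.4
C=np.array([T[0],T[1],0])
for d in(-105,): print("bar end z0,z10",[ (proj("side",C+d*e(yaw)+k*9*x(yaw)+[0,0,z+h])).round(1).tolist() for h in(0,10) for k in(-1,1)])
print("fin near top",proj("side",C-30*e(yaw)+[0,0,z+33]).round(1))
K=np.array([583.5,-312.5,0]);a=np.radians(-12.7)
for d in(-85,85): print("post",d,[proj("side",K+d*e(a)+k*15*x(a)+[0,0,76]).round(1).tolist() for k in(-1,1)])
g=s.mean(2).astype(int)
for r in range(232,264): print(r,g[r,290:310].tolist())
```

```text
-12.594888801453745
bar end z0,z10 [[296.1, 249.6], [303.5, 249.9], [296.2, 246.3], [303.6, 246.6]]
fin near top [300.5 221.7]
post -85 [[292.5, 254.2], [304.5, 254.7]]
post 85 [[294.2, 218.0], [304.7, 218.3]]
232 [208, 212, 160, 141, 142, 136, 136, 123, 124, 124, 126, 125, 123, 125, 139, 135, 159, 190, 193, 192]
233 [208, 213, 156, 139, 142, 136, 135, 125, 125, 123, 127, 125, 126, 125, 138, 137, 170, 191, 192, 190]
234 [203, 207, 155, 141, 140, 133, 109, 119, 125, 129, 123, 124, 124, 127, 139, 136, 171, 191, 191, 190]
235 [186, 175, 147, 142, 142, 128, 150, 130, 125, 105, 100, 113, 124, 123, 139, 138, 183, 193, 200, 204]
236 [158, 137, 119, 126, 139, 118, 213, 151, 126, 109, 110, 118, 123, 125, 140, 137, 141, 177, 184, 186]
237 [193, 169, 132, 97, 140, 122, 136, 125, 124, 126, 126, 126, 126, 126, 122, 134, 178, 130, 122, 174]
238 [154, 138, 109, 137, 146, 117, 119, 122, 124, 123, 125, 124, 123, 124, 101, 130, 194, 205, 205, 205]
239 [149, 134, 116, 102, 139, 117, 115, 120, 121, 120, 119, 119, 119, 201, 128, 127, 178, 206, 208, 207]
240 [151, 150, 128, 85, 109, 102, 84, 178, 191, 191
[... 1699 characters left out ...]
, 104, 144, 155, 158, 161, 162, 162, 101, 75, 93, 143, 203, 198, 189, 188]
258 [147, 147, 111, 128, 119, 90, 101, 132, 164, 170, 138, 107, 86, 79, 99, 135, 159, 172, 188, 190]
259 [143, 144, 126, 183, 191, 189, 201, 198, 197, 197, 172, 171, 171, 159, 116, 141, 140, 168, 187, 191]
260 [127, 137, 148, 183, 191, 190, 191, 191, 187, 189, 190, 139, 129, 118, 125, 138, 149, 184, 188, 190]
261 [132, 138, 140, 180, 190, 192, 192, 193, 193, 191, 193, 135, 116, 107, 140, 141, 181, 190, 189, 189]
262 [138, 137, 140, 152, 149, 151, 152, 159, 164, 166, 172, 153, 149, 144, 141, 147, 195, 191, 189, 189]
263 [141, 138, 140, 141, 137, 139, 140, 139, 141, 141, 138, 138, 139, 139, 140, 133, 158, 187, 190, 189]
```

Emit:
carry_out --pt "-0.07 -0.1 0 -0.02" --pt "0 0 -0.15 0" --pt "0 0 -0.2 0" --pt "0 0 -0.2 0" --pt "0 0 -0.1 0"

```text
t: 14.45
eef_pos: [582.4, -316.6, 51.2]
tcp_rot: [-3.14, -0.001, 1.348]
ft_force: [-0.3, -0.1, -1.5]
opening: 0.102
grip_force: 30.0
```

Emit:
carry_out --pt "0 0 -0.06 0" --pt "0 0 -0.04 0" --pt "0 0 -0.04 0" --pt "0 0 0 0" --pt "0 0 0 0"

```text
t: 14.95
eef_pos: [583.0, -317.0, 46.2]
tcp_rot: [3.141, 0.0, 1.349]
ft_force: [-0.5, -0.8, -1.7]
opening: 0.106
grip_force: 30.0
```

Emit:
carry_out --pt "0 0 -0.02 0" --pt "0 0 -0.02 0" --pt "0 0 -0.02 0" --pt "0 0 0 0" --pt "0 0 0 0"

```text
t: 15.45
eef_pos: [583.0, -317.0, 43.6]
tcp_rot: [3.141, 0.0, 1.348]
ft_force: [-1.7, 1.1, 6.1]
opening: 0.102
grip_force: 30.0
```

Run:
```python
from h import *
s=env.read_camera("side");st=env.state();T=st["eef_pos"];print(T,st["ft_force"])
g=s.mean(2).astype(int)
for r in range(250,270): print(r,g[r,288:310].tolist())
```

```text
[ 582.97174087 -316.95892522   43.58344981] [-2.28263182  1.00885921  5.17983371]
250 [149, 151, 151, 155, 116, 74, 97, 105, 127, 123, 103, 100, 114, 125, 112, 81, 76, 161, 188, 189, 205, 209]
251 [150, 152, 151, 156, 116, 80, 92, 89, 125, 127, 115, 111, 112, 123, 115, 83, 76, 163, 190, 188, 205, 209]
252 [152, 151, 153, 133, 117, 85, 85, 88, 123, 129, 129, 126, 123, 128, 111, 84, 75, 161, 187, 188, 205, 209]
253 [149, 150, 152, 129, 108, 125, 137, 99, 124, 128, 126, 124, 123, 128, 113, 83, 84, 162, 189, 189, 204, 209]
254 [151, 153, 160, 191, 122, 83, 95, 98, 126, 125, 124, 124, 117, 123, 103, 79, 89, 163, 190, 188, 204, 209]
255 [150, 140, 182, 206, 133, 75, 91, 93, 122, 185, 193, 193, 193, 194, 154, 92, 87, 150, 202, 195, 207, 209]
256 [152, 139, 173, 206, 158, 90, 87, 100, 192, 194, 193, 193, 193, 195, 155, 91, 75, 139, 201, 197, 205, 209]
257 [152, 143, 163, 174, 189, 112, 81, 100, 193, 192, 193, 191, 191, 193, 152, 89, 88, 143, 202, 208, 209, 209]
258 [151, 154, 147, 144, 191, 119, 115, 108, 196, 193, 192, 191, 191, 192, 153, 92, 98, 134, 162, 176, 205, 209]
259 [151, 152, 141,
[... 545 characters left out ...]
 188, 207]
264 [153, 155, 143, 140, 142, 139, 137, 136, 131, 135, 136, 137, 141, 146, 142, 141, 139, 136, 157, 188, 208, 213]
265 [153, 155, 142, 142, 143, 140, 139, 139, 140, 140, 141, 140, 139, 135, 138, 138, 140, 137, 156, 188, 192, 209]
266 [153, 155, 145, 142, 144, 142, 138, 140, 141, 140, 140, 141, 138, 139, 140, 138, 141, 136, 159, 190, 191, 210]
267 [153, 154, 143, 141, 141, 140, 138, 140, 141, 139, 143, 142, 139, 139, 139, 139, 139, 137, 160, 191, 191, 190]
268 [155, 154, 147, 140, 142, 140, 137, 143, 142, 143, 141, 141, 140, 138, 137, 138, 141, 138, 169, 192, 191, 190]
269 [155, 154, 145, 141, 140, 141, 138, 139, 138, 138, 142, 140, 138, 139, 138, 139, 140, 135, 169, 192, 192, 189]
```

Emit:
carry_out --pt "0 0 0 0" --pt "0 0 0 0" --pt "0 0 0 0" --pt "0 0 0 0" --pt "0 0 0 0" --fingers 0.3

```text
t: 16.0
eef_pos: [582.9, -316.9, 42.8]
tcp_rot: [-3.142, -0.0, 1.348]
ft_force: [0.3, -0.2, -0.8]
opening: 0.349
grip_force: 0.0
```

Emit:
carry_out --pt "0 0 0.1 0" --pt "0 0 0.2 0" --pt "0 0 0.4 0" --pt "0 0 0.6 0" --pt "0 0 0.8 0"

```text
t: 16.5
eef_pos: [582.3, -316.6, 148.7]
tcp_rot: [-3.14, -0.001, 1.348]
ft_force: [-0.1, 0.2, -0.3]
opening: 0.351
grip_force: 0.0
```

Emit:
carry_out --pt "-0.8 0 0.8 0" --pt "-0.8 0 0.8 0" --pt "-0.8 0.4 0.2 0" --pt "-0.8 0.8 0 0" --pt "-0.4 0.8 0 0"

```text
t: 17.0
eef_pos: [414.6, -220.9, 229.9]
tcp_rot: [3.14, 0.001, 1.346]
ft_force: [0.1, -0.6, -0.0]
opening: 0.349
grip_force: 0.0
```

Run:
```python
from h import *
s=env.read_camera("side");t=env.read_camera("top");st=env.state();print(st["eef_pos"].round(1),st["tcp_rot"].round(3),st["joints"].round(3),st["opening"])
K=np.array([583.5,-312.5,0]);a=np.radians(-12.7)
e=np.array([-np.sin(a),np.cos(a),0]);x=np.array([np.cos(a),np.sin(a),0])
def dr(im,n,c0,r0,w,h):
    k=400/w;o=panel(im,c0,r0,w,h)
    for hx,hy,z in((9,105,72),(5,30,95)):
        q=[proj(n,K+u*hx*x+v*hy*e+[0,0,z]) for u,v in((-1,-1),(1,-1),(1,1),(-1,1))]
        cv2.polylines(o,[np.array([[(p[0]-c0+.5)*k,(p[1]-r0+.5)*k] for p in q],int)],True,(0,0,255),1)
    return o
o=[dr(t,"top",295,150,64,48),dr(s,"side",265,210,80,60),panel(s,235,130,100,75),panel(s,130,60,200,150)]
cv2.imwrite("pics/q6.png",np.vstack([np.hstack(o[:2]),np.hstack(o[2:])]))
```

```text
[ 414.3 -218.2  230.2] [ 3.141 -0.     1.349] [-0.626  0.212  1.859  0.     1.069 -0.405] 0.3499061629832118
```

View pics/q6.png

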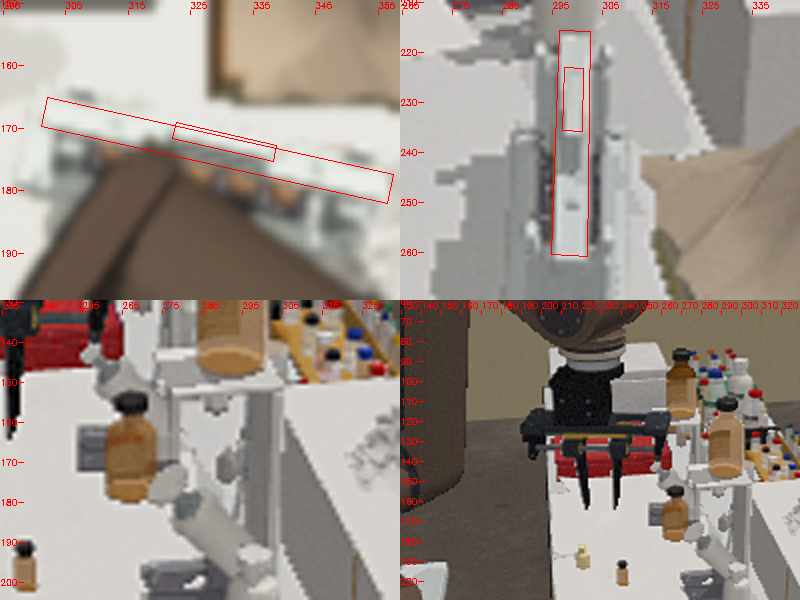

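Emit:
carry_out --pt "0 0.3 0.8 0" --pt "0 0.3 0.9 0" --pt "0 0.3 0.9 0" --pt "0.2 0.3 0.9 0" --pt "0.4 0.3 0.9 0" --fingers 1

```text
t: 17.6
eef_pos: [445.7, -146.3, 450.9]
tcp_rot: [3.139, 0.001, 1.348]
ft_force: [0.6, -0.3, 0.8]
opening: 0.016
grip_force: 0.0
```

Emit:
carry_out --pt "1 0 0.6 0" --pt "1 0 0.6 0" --pt "1 0 0 0" --pt "1 0 0 0" --pt "1 0 0 0"

```text
t: 18.1
eef_pos: [683.6, -146.9, 499.8]
tcp_rot: [3.14, 0.0, 1.348]
ft_force: [0.8, -0.2, 0.9]
opening: 0.003
grip_force: 0.0
```

Emit:
carry_out --pt "1 0 0 0" --pt "1 0 0 0" --pt "1 0 0 0" --pt "1 0 0 0" --pt "1 0 0 0"

```text
t: 18.6
eef_pos: [829.9, -138.0, 449.7]
tcp_rot: [3.102, -0.003, 1.348]
ft_force: [0.0, -0.2, -0.8]
opening: 0.004
grip_force: 0.0
```

Emit:
carry_out --pt "1 0 0.6 0" --pt "1 0 0.6 0" --pt "1 0 0.6 0" --pt "1 0 0.6 0" --pt "1 0 0.6 0"

```text
t: 19.1
eef_pos: [872.8, -113.1, 464.7]
tcp_rot: [2.952, -0.013, 1.35]
ft_force: [0.6, -0.4, -0.6]
opening: 0.0
grip_force: 0.0
```

Emit:
carry_out --pt "1 0 0.6 0" --pt "1 0 0.6 0" --pt "1 0 0.6 0" --pt "1 0 0.6 0" --pt "1 0 0.6 0"

```text
t: 19.6
eef_pos: [919.0, -94.6, 471.6]
tcp_rot: [2.814, -0.028, 1.354]
ft_force: [-0.2, 0.7, 0.3]
opening: 0.006
grip_force: 0.0
```

Run:
```python
from h import *
from scipy.spatial.transform import Rotation as R
st=env.state();print(st["eef_pos"].round(1),st["tcp_rot"].round(3),st["joints"].round(3))
print(R.from_euler("xyz",st["tcp_rot"]).as_matrix()[:,2].round(3))
```

```text
[919.  -94.6 471.6] [ 2.814 -0.028  1.354] [-0.179  0.907  0.048  0.015  1.857  0.05 ]
[ 0.32  -0.043 -0.946]
```

Emit:
carry_out --pt "1 0 0.6 0" --pt "1 0 0.6 0" --pt "1 0 0.6 0" --pt "1 0 0.6 0" --pt "1 0 0.6 0"

```text
t: 20.1
eef_pos: [965.1, -80.3, 484.0]
tcp_rot: [2.668, -0.046, 1.361]
ft_force: [-0.6, -0.5, 0.1]
opening: 0.003
grip_force: 0.0
```

Emit:
carry_out --pt "1 0 0.6 0" --pt "1 0 0.6 0" --pt "1 0 0.6 0" --pt "1 0 0.6 0" --pt "1 0 0.6 0"

```text
t: 20.6
eef_pos: [1010.1, -69.0, 499.3]
tcp_rot: [2.52, -0.064, 1.372]
ft_force: [-1.2, -0.1, 0.2]
opening: 0.004
grip_force: 0.0
```

```bash
cat > t.py <<'E'
from h import *
from scipy.spatial.transform import Rotation as R
st=env.state();print(st["t"],st["eef_pos"].round(1),st["tcp_rot"].round(3),st["joints"].round(3))
print(R.from_euler("xyz",st["tcp_rot"]).as_matrix().round(3).tolist())
E
python3 t.py
```

```text
20.6 [1010.1  -69.   499.3] [ 2.52  -0.064  1.372] [-0.139  0.923  0.048  0.017  1.546  0.085]
[[0.197, 0.79, 0.581], [0.978, -0.197, -0.064], [0.064, 0.581, -0.811]]
```

Emit:
carry_out --pt "-1 0 0 0" --pt "-1 0 0 0" --pt "-1 0 0 0" --pt "-1 -0.2 0 0" --pt "-1 -0.2 0 0"

```text
t: 21.1
eef_pos: [828.9, -90.0, 505.0]
tcp_rot: [2.521, -0.064, 1.373]
ft_force: [0.9, -0.3, 1.0]
opening: 0.006
grip_force: 0.0
```

Emit:
carry_out --pt "-1 -0.2 0 0" --pt "-1 -0.2 0 0" --pt "-1 0 -0.2 0" --pt "-1 0 -0.5 0" --pt "-1 0 -0.5 0"

```text
t: 21.6
eef_pos: [592.5, -109.8, 450.6]
tcp_rot: [2.52, -0.063, 1.373]
ft_force: [0.7, -0.4, -0.0]
opening: 0.004
grip_force: 0.0
```

```bash
python3 t.py
```

```text
21.6 [ 592.5 -109.8  450.6] [ 2.52  -0.063  1.373] [-0.37   0.026  1.648  0.198  0.869 -0.233]
[[0.196, 0.79, 0.581], [0.978, -0.196, -0.064], [0.063, 0.581, -0.811]]
```

Emit:
carry_out --pt "-0.8 0 -0.8 0" --pt "-0.8 0 -0.8 0" --pt "-0.8 0 -0.8 0" --pt "-0.8 0 -0.6 0" --pt "-0.8 0 -0.2 0"

```text
t: 22.1
eef_pos: [406.2, -109.0, 302.0]
tcp_rot: [2.524, -0.064, 1.373]
ft_force: [0.1, -1.0, 0.3]
opening: 0.006
grip_force: 0.0
```

Emit:
carry_out --pt "-1 0 0 0" --pt "-1 0 0 0" --pt "-1 0 0 0" --pt "-1 0 0 0" --pt "-1 0 0 0"

```text
t: 22.6
eef_pos: [252.2, -119.8, 302.6]
tcp_rot: [2.547, -0.06, 1.368]
ft_force: [-0.1, 0.9, -0.1]
opening: 0.004
grip_force: 0.0
```

```bash
python3 t.py
```

```text
22.6 [ 252.2 -119.8  302.6] [ 2.547 -0.06   1.368] [-1.421 -0.475  2.349  0.63   1.173 -1.423]
[[0.201, 0.804, 0.559], [0.978, -0.2, -0.065], [0.06, 0.559, -0.827]]
```

Run:
```python
import numpy as np
from scipy.spatial.transform import Rotation as R
from scipy.optimize import fsolve
R0=R.from_euler("xyz",[2.547,-.06,1.368])
def M(p): return (R.from_euler("y",-p[1])*R.from_euler("z",p[0])*R0).as_matrix()
for g in [(2.3,.9),(-2.3,.9)]:
    s=fsolve(lambda p:[M(p)[2,1],M(p)[2,2]+np.cos(np.radians(43))],g)
    print(np.degrees(s),M(s).round(2).tolist(),"az",np.degrees(np.arctan2(M(s)[1,2],M(s)[0,2])))
    for d in (0,.25,.5,.75): print(d,M([s[0],s[1]*d])[:,2].round(2),M([s[0],s[1]*d])[2,1].round(2))
```

```text
[131.35896948  55.67746827] [[-0.54, -0.68, 0.5], [-0.5, 0.74, 0.46], [-0.68, 0.0, -0.73]] az 42.613886084794856
0 [-0.32  0.46 -0.83] 0.56
0.25 [-0.11  0.46 -0.88] 0.45
0.5 [ 0.1   0.46 -0.88] 0.32
0.75 [ 0.31  0.46 -0.83] 0.16
[-110.82545225   49.78620408] [[0.5, -0.73, 0.46], [-0.54, -0.68, -0.5], [0.68, 0.0, -0.73]] az -47.07397952380369
0 [-0.26 -0.5  -0.83] 0.56
0.25 [-0.07 -0.5  -0.86] 0.44
0.5 [ 0.11 -0.5  -0.86] 0.31
0.75 [ 0.3  -0.5  -0.81] 0.16
```

Emit:
carry_out --pt "0.5 0 0.4 -0.97" --pt "0.5 0 0.4 -0.97" --pt "0.5 0 0.4 -0.97" --pt "0.5 0 0.4 -0.97" --pt "0.5 0 0.4 -0.97"

```text
t: 23.1
eef_pos: [313.2, -123.6, 351.8]
tcp_rot: [2.593, -0.058, 1.072]
ft_force: [-0.4, -0.1, -0.3]
opening: 0.003
grip_force: 0.0
```

Emit:
carry_out --pt "0.5 0 0.4 -0.97" --pt "0.5 0 0.4 -0.97" --pt "0.5 0 0.4 -0.97" --pt "0.5 0 0.4 -0.97" --pt "0.5 0 0.4 -0.97"

```text
t: 23.6
eef_pos: [409.7, -124.1, 429.4]
tcp_rot: [2.608, -0.058, 0.67]
ft_force: [-0.7, -0.8, -0.5]
opening: -0.0
grip_force: 0.0
```

```bash
python3 t.py
```

```text
23.6 [ 409.7 -124.1  429.4] [ 2.608 -0.058  0.67 ] [-0.26  -0.19   1.854 -0.313  1.028  0.757]
[[0.782, 0.512, 0.355], [0.62, -0.693, -0.367], [0.058, 0.508, -0.86]]
```

Emit:
carry_out --pt "0.6 0 0.2 -1" --pt "0.6 0 0.2 -1" --pt "0.6 0 0.2 -1" --pt "0.6 0 0.2 -1" --pt "0.6 0 0.2 -1"

```text
t: 24.1
eef_pos: [560.3, -123.9, 478.6]
tcp_rot: [2.61, -0.059, 0.147]
ft_force: [1.2, -0.2, 0.6]
opening: 0.007
grip_force: 0.0
```

Emit:
carry_out --pt "0.6 0 0 -1" --pt "0.6 0 0 -1" --pt "0.6 0 0 -1" --pt "0.6 0 0 -1" --pt "0.6 0 0 -1"

```text
t: 24.6
eef_pos: [710.1, -124.1, 478.1]
tcp_rot: [2.611, -0.058, -0.377]
ft_force: [1.4, -0.3, 1.1]
opening: 0.003
grip_force: 0.0
```

```bash
python3 t.py
cat > p.py <<'E'
import numpy as np, sys
from cell import env
from scipy.spatial.transform import Rotation as R
from scipy.optimize import fsolve
R0=R.from_euler("xyz",env.state()["tcp_rot"])
def M(p): return (R.from_euler("y",-p[1])*R.from_euler("z",p[0])*R0).as_matrix()
for g in [(0,.9),(-.5,.8),(-1,.8)]:
    s,_,i,m=fsolve(lambda p:[M(p)[2,1],M(p)[2,2]+np.cos(np.radians(43))],g,full_output=True)
    print(i,np.degrees(s),M(s).round(2).tolist())
E
python3 p.py
```

```text
24.6 [ 710.1 -124.1  478.1] [ 2.611 -0.058 -0.377] [-0.054  0.623  0.679 -0.554  1.914  1.738]
[[0.928, -0.345, -0.139], [-0.367, -0.791, -0.489], [0.058, 0.505, -0.861]]
1 [-8.2789001  47.95403536] [[0.54, -0.68, 0.5], [-0.5, -0.73, -0.46], [0.68, 0.0, -0.73]]
1 [-8.2789001  47.95403536] [[0.54, -0.68, 0.5], [-0.5, -0.73, -0.46], [0.68, -0.0, -0.73]]
1 [-8.2789001  47.95403536] [[0.54, -0.68, 0.5], [-0.5, -0.73, -0.46], [0.68, 0.0, -0.73]]
```

Another turn of −8°, then over-reach outward.

Emit:
carry_out --pt "0.9 0 0.1 -0.7" --pt "0.9 0 0.1 -0.7" --pt "1 0 0.3 0" --pt "1 0 0.5 0" --pt "1 0 0.6 0"

```text
t: 25.1
eef_pos: [799.8, -131.6, 482.2]
tcp_rot: [2.602, -0.107, -0.412]
ft_force: [0.5, -0.2, -0.1]
opening: 0.003
grip_force: 0.0
```

Emit:
carry_out --pt "1 0 0.6 0" --pt "1 0 0.6 0" --pt "1 0 0.6 0" --pt "1 0 0.6 0" --pt "1 0 0.6 0"

```text
t: 25.6
eef_pos: [834.9, -139.3, 495.7]
tcp_rot: [2.605, -0.23, -0.343]
ft_force: [-1.3, -0.3, 0.4]
opening: 0.008
grip_force: 0.0
```

Emit:
carry_out --pt "1 0 0.6 0" --pt "1 0 0.6 0" --pt "1 0 0.6 0" --pt "1 0 0.6 0" --pt "1 0 0.6 0"

```text
t: 26.1
eef_pos: [875.7, -147.2, 504.7]
tcp_rot: [2.595, -0.348, -0.268]
ft_force: [-0.5, 1.0, -0.3]
opening: 0.008
grip_force: 0.0
```

Emit:
carry_out --pt "1 0 0.6 0" --pt "1 0 0.6 0" --pt "1 0 0.6 0" --pt "1 0 0.6 0" --pt "1 0 0.6 0"

```text
t: 26.6
eef_pos: [918.5, -154.4, 517.8]
tcp_rot: [2.575, -0.472, -0.185]
ft_force: [-0.1, -0.3, -1.5]
opening: 0.004
grip_force: 0.0
```

```bash
python3 t.py; python3 p.py
```

```text
26.6 [ 918.5 -154.4  517.8] [ 2.575 -0.472 -0.185] [-0.045  0.923  0.048 -0.636  1.744  1.598]
[[0.876, -0.395, 0.278], [-0.164, -0.785, -0.598], [0.454, 0.478, -0.752]]
1 [-39.59573313  30.7353308 ] [[0.26, -0.94, 0.24], [-0.68, -0.35, -0.64], [0.68, -0.0, -0.73]]
1 [-39.59573313  30.7353308 ] [[0.26, -0.94, 0.24], [-0.68, -0.35, -0.64], [0.68, 0.0, -0.73]]
1 [-39.59573313  30.7353308 ] [[0.26, -0.94, 0.24], [-0.68, -0.35, -0.64], [0.68, 0.0, -0.73]]
```

Emit:
carry_out --pt "-1 0 0 -1" --pt "-1 0 0 -1" --pt "-1 0 0 -1" --pt "-0.5 0 0 -1" --pt "0 0 0 -1"

```text
t: 27.1
eef_pos: [768.7, -153.9, 523.0]
tcp_rot: [2.579, -0.471, -0.661]
ft_force: [0.7, -0.3, 0.7]
opening: 0.002
grip_force: 0.0
```

Emit:
carry_out --pt "0 0 0 -1" --pt "0 0 0 -0.8" --pt "1 0 0.2 0" --pt "1 0 0.2 0" --pt "1 0 0.2 0"

```text
t: 27.6
eef_pos: [828.5, -160.7, 486.2]
tcp_rot: [2.592, -0.516, -0.808]
ft_force: [-0.5, 1.3, 1.0]
opening: 0.0
grip_force: 0.0
```

```bash
python3 t.py; python3 p.py
```

```text
27.6 [ 828.5 -160.7  486.2] [ 2.592 -0.516 -0.808] [-0.028  0.963  0.05  -0.844  2.038  2.065]
[[0.601, -0.794, -0.087], [-0.629, -0.403, -0.665], [0.493, 0.454, -0.742]]
1 [-6.90967491 28.47777386] [[0.22, -0.95, 0.21], [-0.7, -0.3, -0.65], [0.68, -0.0, -0.73]]
1 [-6.90967491 28.47777386] [[0.22, -0.95, 0.21], [-0.7, -0.3, -0.65], [0.68, 0.0, -0.73]]
1 [-6.90967491 28.47777386] [[0.22, -0.95, 0.21], [-0.7, -0.3, -0.65], [0.68, -0.0, -0.73]]
```

Emit:
carry_out --pt "1 0 0.6 -0.5" --pt "1 0 0.6 -0.5" --pt "1 0 0.6 -0.5" --pt "1 0 0.6 -0.5" --pt "1 0 0.6 -0.5"

```text
t: 28.1
eef_pos: [825.8, -173.7, 486.2]
tcp_rot: [2.655, -0.628, -0.999]
ft_force: [-0.1, 1.1, 0.1]
opening: 0.001
grip_force: 0.0
```

Emit:
carry_out --pt "1 0 0.6 -0.5" --pt "1 0 0.6 -0.5" --pt "1 0 0.6 -0.5" --pt "1 0 0.6 -0.5" --pt "1 0 0.6 -0.5"

```text
t: 28.6
eef_pos: [821.1, -185.6, 484.7]
tcp_rot: [2.736, -0.726, -1.201]
ft_force: [0.4, -0.4, 0.4]
opening: 0.003
grip_force: 0.0
```

```bash
python3 t.py; python3 p.py
```

```text
28.6 [ 821.1 -185.6  484.7] [ 2.736 -0.726 -1.201] [-0.04   0.985  0.048 -0.934  2.042  2.409]
[[0.27, -0.951, -0.148], [-0.697, -0.088, -0.711], [0.664, 0.295, -0.687]]
1 [-8.65242197 17.20303609] [[-0.04, -1.0, -0.04], [-0.73, 0.06, -0.68], [0.68, -0.0, -0.73]]
1 [-8.65242197 17.20303609] [[-0.04, -1.0, -0.04], [-0.73, 0.06, -0.68], [0.68, -0.0, -0.73]]
1 [-8.65242197 17.20303609] [[-0.04, -1.0, -0.04], [-0.73, 0.06, -0.68], [0.68, -0.0, -0.73]]
```

Emit:
carry_out --pt "1 0 0.6 -0.3" --pt "1 0 0.6 -0.3" --pt "1 0 0.6 -0.3" --pt "1 0 0.6 -0.3" --pt "1 0 0.6 -0.3"

```text
t: 29.1
eef_pos: [829.4, -196.0, 492.8]
tcp_rot: [2.83, -0.808, -1.315]
ft_force: [-0.5, -0.1, 0.1]
opening: 0.004
grip_force: 0.0
```

Emit:
carry_out --pt "1 0 0.6 -0.3" --pt "1 0 0.6 -0.3" --pt "1 0 0.6 -0.3" --pt "1 0 0.6 -0.3" --pt "1 0 0.6 -0.3"

```text
t: 29.6
eef_pos: [837.7, -206.3, 501.4]
tcp_rot: [2.942, -0.885, -1.442]
ft_force: [0.4, -1.0, 0.8]
opening: 0.003
grip_force: 0.0
```

```bash
python3 t.py; python3 p.py
```

```text
29.6 [ 837.7 -206.3  501.4] [ 2.942 -0.885 -1.442] [-0.04   0.989  0.048 -1.001  1.954  2.591]
[[0.081, -0.992, -0.1], [-0.628, 0.027, -0.777], [0.774, 0.126, -0.621]]
1 [-47.49177113  10.95166562] [[-0.55, -0.66, -0.51], [-0.48, 0.75, -0.45], [0.68, -0.0, -0.73]]
1 [-47.49177113  10.95166562] [[-0.55, -0.66, -0.51], [-0.48, 0.75, -0.45], [0.68, -0.0, -0.73]]
1 [-47.49177113  10.95166562] [[-0.55, -0.66, -0.51], [-0.48, 0.75, -0.45], [0.68, 0.0, -0.73]]
```

Emit:
carry_out --pt "-0.5 0.23 0 0.95" --pt "-0.5 0.23 0 0.95" --pt "-0.5 0.23 0 0.95" --pt "-0.5 0.23 0 0.95" --pt "-0.5 0.23 0 0.95"

```text
t: 30.1
eef_pos: [750.9, -163.0, 526.3]
tcp_rot: [2.901, -0.871, -0.972]
ft_force: [2.3, -1.6, 0.8]
opening: 0.007
grip_force: 0.0
```

Emit:
carry_out --pt "-0.5 0.23 0 0.95" --pt "-0.5 0.23 0 0.95" --pt "-0.5 0.23 0 0.95" --pt "-0.5 0.23 0 0.95" --pt "-0.5 0.23 0 0.95"

```text
t: 30.6
eef_pos: [625.9, -105.3, 526.3]
tcp_rot: [2.899, -0.872, -0.473]
ft_force: [0.3, 0.2, 0.6]
opening: 0.004
grip_force: 0.0
```

Emit:
carry_out --pt "-0.5 0.23 0 0.95" --pt "-0.5 0.23 0 0.95" --pt "-0.5 0.23 0 0.95" --pt "-0.5 0.23 0 0.95" --pt "-0.5 0.23 0 0.95"

```text
t: 31.1
eef_pos: [503.1, -49.0, 526.4]
tcp_rot: [2.898, -0.871, 0.016]
ft_force: [0.5, 0.6, -0.5]
opening: 0.003
grip_force: 0.0
```

```bash
python3 t.py
```

```text
31.1 [503.1 -49.  526.4] [ 2.898 -0.871  0.016] [-0.164 -0.245  1.83  -0.169  0.672  1.587]
[[0.644, -0.169, 0.746], [0.01, -0.973, -0.23], [0.765, 0.155, -0.625]]
```

Emit:
carry_out --pt "-0.3 0.17 -0.9 0.6" --pt "-0.3 0.17 -0.9 0.6" --pt "-0.3 0.17 -0.9 0.6" --pt "-0.2 0.17 -0.9 0.6" --pt "-0.2 0.18 -0.9 0.45"

```text
t: 31.6
eef_pos: [456.1, -12.4, 357.9]
tcp_rot: [2.914, -0.869, 0.245]
ft_force: [0.6, 0.3, -0.1]
opening: 0.003
grip_force: 0.0
```

Emit:
carry_out --pt "0 0 -0.6 0" --pt "0 0 -0.6 0" --pt "0 0 0 0" --pt "0 0 0 0" --pt "0 0 0 0"

```text
t: 32.1
eef_pos: [458.9, -9.7, 320.3]
tcp_rot: [2.919, -0.875, 0.248]
ft_force: [0.2, 0.3, -0.2]
opening: 0.004
grip_force: 0.0
```

```bash
python3 t.py
python3 - <<'E'
from h import *
s=env.read_camera("side");t=env.read_camera("top");st=env.state();T=st["eef_pos"]
from scipy.spatial.transform import Rotation as R
a=R.from_euler("xyz",st["tcp_rot"]).as_matrix()[:,2]
for nm,q in(("tcp",T),("tcp-33a",T-33*a),("tcp+33z",T+[0,0,33])): print(nm,proj("side",q).round(1),proj("top",q).round(1))
quad("pics/q7.png",(s,215,110,100,75),(s,180,90,160,120),(t,215,145,80,60),(t,160,120,160,120))
E
```

```text
32.1 [458.9  -9.7 320.3] [ 2.919 -0.875  0.248] [-0.306 -0.186  2.34   1.093  0.235  0.137]
[[0.621, 0.076, 0.78], [0.158, -0.987, -0.03], [0.768, 0.141, -0.625]]
tcp [238.9 113.9] [245.4 195.8]
tcp-33a [230.  107.7] [244.7 203.4]
tcp+33z [238.5 103.2] [245.  194.1]
```

View pics/q7.png

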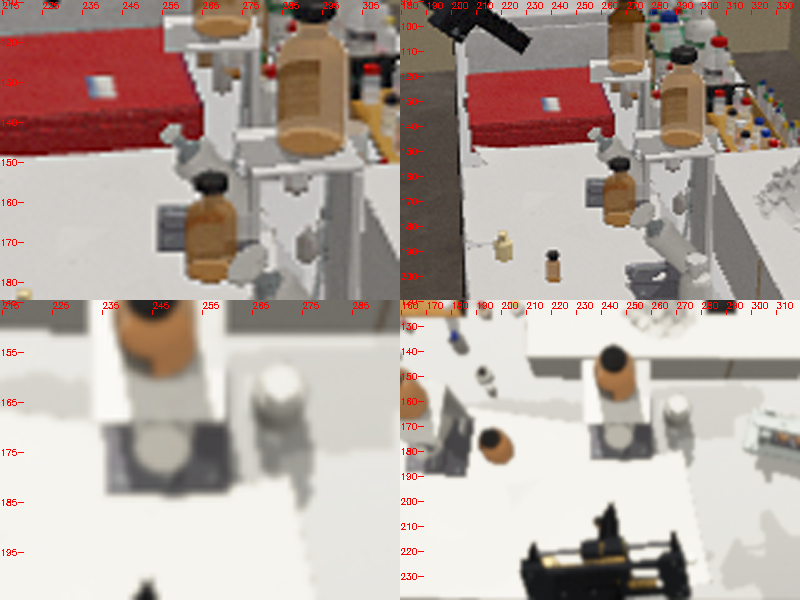

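```bash
cat > fk.py <<'E'
import numpy as np
from scipy.optimize import least_squares
D=[([218.92,-585.43,181.45],[-1.31858,.49091,1.55891,0,1.09168,-.10562]),
([429.3,-36.3,181.7],[-.238,.214,2.008,0,.919,-.411]),([414.3,-218.2,230.2],[-.626,.212,1.859,0,1.069,-.405]),
([919,-94.6,471.6],[-.179,.907,.048,.015,1.857,.05]),([1010.1,-69,499.3],[-.139,.923,.048,.017,1.546,.085]),
([592.5,-109.8,450.6],[-.37,.026,1.648,.198,.869,-.233]),([252.2,-119.8,302.6],[-1.421,-.475,2.349,.63,1.173,-1.423]),
([409.7,-124.1,429.4],[-.26,-.19,1.854,-.313,1.028,.757]),([710.1,-124.1,478.1],[-.054,.623,.679,-.554,1.914,1.738]),
([828.5,-160.7,486.2],[-.028,.963,.05,-.844,2.038,2.065]),([837.7,-206.3,501.4],[-.04,.989,.048,-1.001,1.954,2.591]),
([503.1,-49,526.4],[-.164,-.245,1.83,-.169,.672,1.587]),([458.9,-9.7,320.3],[-.306,-.186,2.34,1.093,.235,.137])]
Rx=lambda a:np.array([[1,0,0],[0,np.cos(a),-np.sin(a)],[0,np.sin(a),np.cos(a)]])
Ry=lambda a:np.array([[np.cos(a),0,np.sin(a)],[0,1,0],[-np.sin(a),0,np.cos(a)]])
Rz=lambda a:np.array([[np.cos(a),-np.sin(a),0],[np.sin(a),np.cos(a),0],[0,0,1]])
def fk(q,p):
    r0,h,a2,e,a3,L,d,s4,dt=p
    A=Rz(q[0]);B=A@Ry(q[1]);C=B@Ry(q[2]);E=C@Rz(s4*q[3])@Ry(q[4])
    x=A@[r0,0,h]+B@[0,0,a2]+C@[e,d,a3]+E@[0,0,L]
    return x,E[:,2],E@Rz(q[5]+dt)
def fit():
    best=None
    for s in(1,-1):
        f=lambda p:np.concatenate([fk(q,[*p,s,0])[0]-x for x,q in D])
        o=least_squares(f,[0,200,500,0,500,250,50],loss="soft_l1",f_scale=3)
        if best is None or o.cost<best[0]: best=(o.cost,[*o.x,s,0],f(o.x))
    return best
E
python3 - <<'E'
from fk import *
c,p,r=fit();print(c,np.round(p,1),np.abs(r).reshape(-1,3).max(1).round(1))
p=list(p)
q=D[-1][1];print(fk(q,p)[1].round(3))
lo=np.array([-3.1,-.84,.05,-1.13,.06,-2.69]);hi=np.array([3.1,2.19,2.79,4.28,2.93,2.69])
for th in(40,46,51.3,56,60):
  for tipx,tipz in((545,130),(571,108),(582,96)):
    t=np.radians(th);a=np.array([np.sin(t),0,-np.cos(t)]);x=np.array([tipx,-6,tipz])+33*a
    best=min((least_squares(lambda q:np.concatenate([(fk([*q,0],p)[0]-x)/100,(fk([*q,0],p)[1]-a)]),g,bounds=(lo[:5],hi[:5])) for g in([-.3,-.2,2.3,.5,.4],[-.1,0,2.2,0,.6],[0.2,0.2,2,-.5,.6])),key=lambda o:o.cost)
    print(th,tipx,tipz,round(best.cost*1e4,2),best.x.round(2))
E
```

```text
0.6471226088101787 [2.000e-01 1.967e+02 5.868e+02 4.310e+01 4.107e+02 3.052e+02 6.590e+01
 1.000e+00 0.000e+00] [0.1 0.2 0.3 0.2 0.5 0.1 0.2 0.3 0.3 0.3 0.2 0.2 0.2]
[ 0.78  -0.03  -0.625]
40 545 130 0.0 [-0.2   0.42  2.31  2.71  0.3 ]
40 571 108 0.0 [-0.18  0.49  2.27  2.77  0.33]
40 582 96 0.0 [-0.18  0.53  2.25  2.8   0.34]
46 545 130 0.0 [-0.21  0.46  2.38  2.83  0.5 ]
46 571 108 0.0 [-0.19  0.53  2.33  2.86  0.53]
46 582 96 0.0 [-0.19  0.56  2.31  2.88  0.54]
51.3 545 130 0.0 [-0.22  0.5   2.43  2.87  0.69]
51.3 571 108 0.0 [-0.2   0.57  2.38  2.9   0.71]
51.3 582 96 0.0 [-0.2   0.61  2.36  2.91  0.73]
56 545 130 0.0 [-0.23  0.56  2.47  2.9   0.87]
56 571 108 0.0 [-0.21  0.62  2.42  2.92  0.88]
56 582 96 0.0 [-0.2   0.66  2.4   2.93  0.9 ]
60 545 130 0.0 [-0.23  0.61  2.51  2.9   1.03]
60 571 108 0.0 [-0.22  0.67  2.45  2.92  1.03]
60 582 96 0.0 [-0.21  0.71  2.43  2.93  1.04]
```

Emit:
carry_out --pt "0.1 0 -0.4 0" --pt "0.1 0 -0.4 0" --pt "0.1 0 -0.4 0" --pt "0.1 0 -0.4 0" --pt "0.1 0 -0.4 0"

```text
t: 32.7
eef_pos: [476.5, -4.5, 258.2]
tcp_rot: [2.935, -0.883, 0.25]
ft_force: [0.3, 0.4, -0.2]
opening: 0.006
grip_force: 0.0
```

Emit:
carry_out --pt "0.1 0 -0.4 0" --pt "0.1 0 -0.4 0" --pt "0.1 0 -0.4 0" --pt "0.1 0 -0.4 0" --pt "0.1 0 -0.4 0"

```text
t: 33.2
eef_pos: [501.5, -3.9, 159.2]
tcp_rot: [2.938, -0.883, 0.249]
ft_force: [0.8, 0.3, 0.6]
opening: -0.0
grip_force: 0.0
```

```bash
python3 t.py
```

```text
33.2 [501.5  -3.9 159.2] [ 2.938 -0.883  0.249] [-0.258  0.311  2.545  2.81   0.625 -1.618]
[[0.615, 0.09, 0.783], [0.157, -0.988, -0.009], [0.773, 0.128, -0.622]]
```

Emit:
carry_out --pt "0.29 -0.01 -0.18 0" --pt "0.29 -0.01 -0.18 0" --pt "0.29 -0.01 -0.18 0" --pt "0.29 -0.01 -0.18 0" --pt "0.29 -0.01 -0.18 0"

```text
t: 33.7
eef_pos: [574.5, -6.1, 114.4]
tcp_rot: [2.939, -0.883, 0.249]
ft_force: [0.6, 0.2, -0.0]
opening: 0.006
grip_force: 0.0
```

Emit:
carry_out --pt "0.06 0 -0.075 0" --pt "0.06 0 -0.075 0" --pt "0.06 0 -0.075 0" --pt "0.06 0 -0.075 0" --pt "0.06 0 -0.075 0"

```text
t: 34.2
eef_pos: [588.2, -6.5, 95.4]
tcp_rot: [2.938, -0.881, 0.249]
ft_force: [1.1, 0.5, 0.3]
opening: 0.001
grip_force: 0.0
```

Emit:
carry_out --pt "0.026 0 -0.031 0" --pt "0.026 0 -0.031 0" --pt "0.026 0 -0.031 0" --pt "0.026 0 -0.031 0" --pt "0.026 0 -0.031 0"

```text
t: 34.7
eef_pos: [594.7, -6.5, 87.7]
tcp_rot: [2.938, -0.881, 0.249]
ft_force: [-1.2, 1.2, 1.6]
opening: 0.005
grip_force: 1.4
```

Emit:
carry_out --pt "0.026 0 -0.031 0" --pt "0.026 0 -0.031 0" --pt "0.026 0 -0.031 0" --pt "0 0 0 0" --pt "0 0 0 0"

```text
t: 35.2
eef_pos: [598.5, -6.5, 83.0]
tcp_rot: [2.938, -0.881, 0.249]
ft_force: [-2.9, 0.7, 3.9]
opening: 0.003
grip_force: 2.2
```

Emit:
carry_out --pt "0.026 0 -0.031 0" --pt "0.026 0 -0.031 0" --pt "0.026 0 -0.031 0" --pt "0.013 0 -0.015 0" --pt "0 0 0 0"

```text
t: 35.7
eef_pos: [603.1, -6.4, 77.5]
tcp_rot: [2.938, -0.881, 0.249]
ft_force: [-3.3, 1.7, 4.5]
opening: 0.003
grip_force: 3.2
```

Emit:
carry_out --pt "0.013 0 -0.015 0" --pt "0.013 0 -0.015 0" --pt "0.013 0 -0.015 0" --pt "0 0 0 0" --pt "0 0 0 0"

```text
t: 36.2
eef_pos: [603.8, -6.3, 76.8]
tcp_rot: [2.938, -0.883, 0.249]
ft_force: [-24.8, 0.3, 30.5]
opening: 0.002
grip_force: 19.6
```

Emit:
carry_out --pt "-0.01 0 0.012 0" --pt "0 0 0 0" --pt "0 0 0 0" --pt "0 0 0 0" --pt "0 0 0 0"

```text
t: 36.7
eef_pos: [603.7, -6.4, 77.0]
tcp_rot: [2.938, -0.882, 0.249]
ft_force: [-18.9, 1.2, 22.8]
opening: 0.004
grip_force: 14.7
```

Emit:
carry_out --pt "-0.064 0 0.077 0" --pt "-0.064 0 0.077 0" --pt "-0.064 0 0.077 0" --pt "-0.064 0 0.077 0" --pt "-0.064 0 0.077 0"

```text
t: 37.2
eef_pos: [588.4, -6.7, 95.3]
tcp_rot: [2.938, -0.881, 0.248]
ft_force: [-1.2, 1.0, 0.7]
opening: 0.001
grip_force: 0.0
```

Emit:
carry_out --pt "0 0 0 0" --pt "0 0 0 0" --pt "0 0 0 0" --pt "0 0 0 0" --pt "0 0 0 0"

```text
t: 37.7
eef_pos: [588.6, -6.5, 95.1]
tcp_rot: [2.938, -0.881, 0.249]
ft_force: [-0.2, -0.7, -0.3]
opening: 0.003
grip_force: 0.0
```

Emit:
carry_out --pt "0.064 0 -0.077 0" --pt "0.064 0 -0.077 0" --pt "0.064 0 -0.077 0" --pt "0.064 0 -0.077 0" --pt "0.04 0 -0.048 0"

```text
t: 38.2
eef_pos: [603.6, -6.4, 77.2]
tcp_rot: [2.938, -0.881, 0.249]
ft_force: [-15.6, 0.6, 20.9]
opening: 0.003
grip_force: 13.4
```

Emit:
carry_out --pt "0.024 0 -0.029 0" --pt "0.005 0 -0.006 0" --pt "0 0 0 0" --pt "0 0 0 0" --pt "0 0 0 0"

```text
t: 38.7
eef_pos: [603.9, -6.4, 77.0]
tcp_rot: [2.937, -0.883, 0.249]
ft_force: [-21.6, -1.1, 27.7]
opening: 0.004
grip_force: 17.4
```

Emit:
carry_out --pt "-0.064 0 0.077 0" --pt "-0.064 0 0.077 0" --pt "-0.064 0 0.077 0" --pt "-0.064 0 0.077 0" --pt "-0.064 0 0.077 0"

```text
t: 39.2
eef_pos: [588.5, -6.6, 94.9]
tcp_rot: [2.938, -0.88, 0.248]
ft_force: [1.2, -0.7, -0.5]
opening: 0.001
grip_force: 0.0
```

Emit:
carry_out --pt "-0.2 0 0.15 0" --pt "-0.3 0 0.2 0" --pt "-0.3 0 0.2 0" --pt "-0.2 0 0.1 0" --pt "0 0 0 0"

```text
t: 39.7
eef_pos: [537.7, -6.6, 128.1]
tcp_rot: [2.938, -0.881, 0.249]
ft_force: [0.6, 1.0, -0.3]
opening: 0.002
grip_force: 0.0
```

Emit:
carry_out --pt "0 0 0 0" --pt "0 0 0 0" --pt "0 0 0 0" --pt "0 0 0 0" --pt "0 0 0 0"

```text
t: 40.2
eef_pos: [538.9, -6.5, 127.2]
tcp_rot: [2.938, -0.881, 0.249]
ft_force: [-0.4, 0.3, 0.2]
opening: 0.001
grip_force: 0.0
```

```bash
python3 t.py
python3 - <<'E'
from h import *
s=env.read_camera("side");st=env.state();print(st["ft_force"].round(1))
g=s.mean(2).astype(int)
for r in range(254,264,2): print(r,g[r,288:310].tolist())
a=cv2.imread("pics/side0.png"); b=cv2.resize(s[:,:,::-1],(800,600),interpolation=cv2.INTER_CUBIC)
for n,(x0,y0,x1,y1) in dict(wide_head=(420,255,500,345),narrow=(395,220,435,260),white=(455,300,480,345),weight=(338,280,356,306),vials=(345,290,390,356),stain=(455,425,485,470)).items():
    print(n,np.abs(a[y0:y1,x0:x1].astype(int)-b[y0:y1,x0:x1]).mean().round(1))
E
```

```text
40.2 [538.9  -6.5 127.2] [ 2.938 -0.881  0.249] [-0.233  0.437  2.492  2.87   0.691 -1.664]
[[0.617, 0.09, 0.782], [0.157, -0.988, -0.01], [0.771, 0.128, -0.624]]
[1.4 0.6 0.1]
254 [142, 144, 162, 198, 126, 79, 86, 96, 203, 204, 201, 202, 201, 204, 156, 86, 81, 153, 179, 178, 196, 199]
256 [143, 135, 186, 218, 162, 83, 85, 101, 205, 203, 203, 202, 202, 204, 153, 81, 71, 149, 209, 195, 197, 199]
258 [141, 145, 140, 136, 179, 112, 103, 112, 205, 204, 203, 201, 199, 204, 151, 84, 103, 132, 156, 166, 197, 201]
260 [143, 145, 125, 131, 144, 130, 144, 142, 198, 203, 204, 203, 201, 203, 163, 133, 122, 130, 136, 175, 197, 201]
262 [147, 144, 133, 132, 134, 131, 133, 125, 137, 140, 145, 145, 146, 149, 149, 137, 133, 138, 187, 182, 199, 201]
wide_head 1.5
narrow 11.1
white 3.3
weight 1.0
vials 10.9
stain 1.9
```

```bash
python3 -c "
from cell import env
print(env.job_done())"
```

```text
the job is handed in; nothing more can be done
None
```

I handed the job in at about 40 s of the 64 s allowed: the bar lies released in both forks, the wide pump had two full strokes with a pause at the stop, and the arm is clear; the hand-in returned no verdict.

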